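Draw the lowest cassette carrier from the magazine and register it on the block

ROBOT

A 6-joint arm with a two-finger parallel gripper is mounted at the origin on a cart in front of the work surface, level with it; the furniture and walls round the work are solid. World frame = base frame: x ahead of the robot, y to its left, z up, the work surface at z = 0. Lengths are in m, angles in rad, forces in N, time in s.
With the tool pointing down it reaches from about 0.3 to 0.775 m from the base axis. Payload 14.6 kg.
Tool frame: the origin (TCP) lies at the very end of the fingers, on their centre line; the grasp point (between the pads) lies 19 mm behind it; z points along the fingers, y is the direction in which the jaws open and shut (so a half turn about z gives the same grasp; the last joint's range is limited). The gripper opens to 94 mm and grips with 3 to 60 N. Pads are 16 mm wide; open, the fingers measure 119 mm over their backs; the gripper's body (75 mm by 177 mm) begins 78 mm behind the grasp point.
Start: joints at [1.063, 0.3, 1.521, -0, 1.321, -0.067], TCP at [0.235, 0.497, 0.17] pointing down, gripper open.
Joint ranges: [-3.03, 3.03], [-0.79, 2.21], [0.23, 2.52], [-1.04, 4.18], [0, 3.07], [-2.55, 2.55]. Speed limits (rad/s): [2.22, 2.22, 2.57, 3.14, 3.14, 3.14].

INTERFACE

Orientations are given as [roll, pitch, yaw] about the fixed x, y, z axes, in that order (R = Rz(yaw) Ry(pitch) Rx(roll)).
In Python, from station import ctrl, vision, ticket gives the robot as it stands.
- The arm moves only by the tool step_arm, never from a script. Its argument "steps" is a list of rows, each an object of numbers: "x", "y", "z": the shift along the tool's x, y, z in m; "ax", "ay", "az": the turn, a rotation vector about the tool's x, y, z in degrees; "claw": the finger opening in m, from 0 to 0.094. A call has 1 to 5 rows; each row shifts and turns the pose as measured when the row begins, along the tool's axes as they then stand; what a row does not reach is not made up. A row lasts 1/12 s, in which the tool goes at most 41.7 mm and 7.16 degrees, less where a joint would pass 70% of its speed; a pose out of reach is approached as far as the arm can. A call with a gripper value outside its range is refused whole. The fingers move at their own pace and stop on an object; "grip_force" is the grip in N (left out, the last holds). Time passes only in rows, so rows that do not move let the fingers close. It gives the time, the measured TCP pose, the force and the opening at its end, in the units of the state.
- ctrl.get_obs(): the state, without advancing time (a new reading comes with each control period).
- vision.camera(name): name is "side" or "top" or "wrist"; returns (picture, depth): 420x560x3 uint8, red, green, blue; 420x560 float32, m along the optical axis (not along the pixel's ray), 0 where there is no reading.
- vision.camera_params(name): a dict with "fov_y" (degrees; the focal length in pixels is half the picture's height over the tangent of half this angle, whatever the lens; pixels are square), "cx", "cy" (the principal point, pixels), "k1" (the pictures are not rectified: a ray, as slopes to the right and down, at radius r is drawn at 1 + k1 r^2 times it, then the intrinsics apply), "origin" and "attitude" of the camera in the world; the wrist camera has in their place "mount" (4x4, takes a point from camera to tool coordinates, whose origin is the TCP and whose axes are the flange's). Camera axes: x right, y up, looking along -z (the intrinsics and any distortion apply to the point x, -y, -z); pixel columns grow to the right and rows downward; lengths in m; the calibration is good to about 2 mm. A picture is of the moment at which its call begins: read the wrist's pose just before it. camera_params takes no time and is no camera call.
- ticket.hand_in(): hands the job in, once; it reports no verdict.
The state is a dict: "time_s": time; "qpos": joint angles; "joint_vel": joint speeds; "tau": joint torques, N m; "ee_pos": TCP position; "eef_rot": TCP orientation; "force": force on the tool from outside, world axes, zero at the start; "moment": the same for the moment, N m; "grip_width": finger opening in m.
Only numpy, scipy, OpenCV 4.12 (cv2) and the standard library are available. Lean on these libraries where they do the work, as an engineer would, in place of code of your own. Each camera call takes 0.05 s, during which the arm holds its last target.

TASK

Push the magazine's spring lever over towards the stack against its stop, hold it there for a second and let it spring back, so that the lowest carrier is started out of the chute. Then draw that carrier out from under the stack, leaving the other three in the chute, and lay it flat on the registration block with its long side flush against the longer (left) fence and its end flush against the shorter (far) fence. Leave the other things on the bench where they are.

Things in the scene. Friction and masses are not known exactly. Their poses are not given: they have to be found in the camera images.
- dispenser: gravity magazine (chute), fixed; yaw 0.85 to 1.35 rad. Origin: on the table under the stack's middle; -x is its front (to the robot's right), where carriers come out. Stack floor at z=40 mm, a tongue y +-15, x -89 to +49, so a carrier overhangs it 5 mm each side. Base slab 8 mm thick, y +-55, from x=-92. Four corner rails, outer faces x=+-53.5, y=+-28.5, up to z=128.
- mouth (a point): middle of the magazine's front opening, in the plane of the front rails' outer faces (x=-53.5), z=46 mm. The front rails begin at z=57 mm, so only the lowest carrier (z 40 to 52) can leave, to the front. A gripper body pointing straight down here may touch the tall rails: lean it back towards -x (30 to 40 degrees); fingertips may pass below the carrier beside the tongue.
- lever (a joint): spring-centred lever beside (+y of) the magazine, rad; 0 = upright, positive = pushed towards the stack (magazine -y), stops +-0.5. Pivot at magazine x=45, y=+110, z=30 mm, axis along its x. At +0.5 an ejector has pushed the lowest carrier about 44 mm out of the front. About 6 to 9 N at the knob at full travel; let go, lever and ejector return, the carrier stays out. The other way does nothing.
- lever_knob (a point): centre of the lever's black ball knob, 28 mm diameter, 95 mm from the pivot, so 125 mm above the table when centred; the shaft below is 10 mm thick.
- carrier_1_c (a point): loose white plastic cassette carrier, flat slab 96 (x) x 40 (y) x 12 (z) mm with a grey panel on top, about 40 g. This point is its centre, 6 mm above its underside; x runs along its length. This is the LOWEST in the stack, centre at z=46 mm at the start, the one to draw.
- carrier_2_c (a point): loose white plastic cassette carrier, flat slab 96 (x) x 40 (y) x 12 (z) mm with a grey panel on top, about 40 g. This point is its centre, 6 mm above its underside; x runs along its length. Second from below in the stack; drops 12 mm when the lowest is drawn.
- carrier_3_c (a point): loose white plastic cassette carrier, flat slab 96 (x) x 40 (y) x 12 (z) mm with a grey panel on top, about 40 g. This point is its centre, 6 mm above its underside; x runs along its length. Third from below in the stack.
- carrier_4_c (a point): loose white plastic cassette carrier, flat slab 96 (x) x 40 (y) x 12 (z) mm with a grey panel on top, about 40 g. This point is its centre, 6 mm above its underside; x runs along its length. Top one of the stack.
- block: registration block, fixed: 126 (x) x 76 (y) mm, seat 30 mm above the table, yaw 0.2 to 0.6 rad; origin on the table under its centre, x away from the robot, y to its left. Two fences 10 mm thick, tops at z=38: a short one along the far (+x) edge, inner face x=+53, a long one along the left (+y) edge, inner face y=+28; front and right open. Home for the carrier: length along x, centre x=5, y=8, z=36 mm.
- corner (a point): inner corner where the two fences meet, on the block's seat (30 mm above the table).
- beaker: bystander, not to be disturbed: clear plastic beaker, 55 dia x 68 high mm; origin at the centre of its underside
- petri_dish: bystander, not to be disturbed: flat lidded dish, 62 dia x 13 high mm; origin at the centre of its underside
- amber_bottle: bystander, not to be disturbed: brown bottle with black cap, 54 dia x 108 high mm; origin at the centre of its underside
- white_bottle: bystander, not to be disturbed: white bottle with black cap, 48 dia x 92 high mm; origin at the centre of its underside
- timer: bystander, not to be disturbed: bench timer, 62 x 62 x 15 mm; origin at the centre of its underside

How it is judged:
On the way, in this order (a step that is already met when the one before it is completed fails the run):
1. lever pushed over towards the stack and held (value of joint lever above 0.42 rad), for 0.5 s.
2. lever back in the centre, the lowest carrier started out of the chute (value of joint lever between -0.06 and 0.06 rad and x of carrier_1_c in the frame of dispenser below -0.03 m), for 0.2 s.
3. lowest carrier clear of the chute, the other three still in it (x of carrier_1_c in the frame of dispenser below -0.1 m and horizontal distance between each of carrier_2_c, carrier_3_c, carrier_4_c and dispenser below 0.01 m), for 0.1 s.
At the end, for the whole second after the job is handed in: The drawn carrier lies flat and at rest on the block, within 2.5 mm of flush against both fences and within 0.05 rad of their direction; the other three lie stacked in the chute, one place lower, within 6 mm sideways and 4 mm in height; the lever is centred within 0.06 rad (x of carrier_1_c in the frame of block between 0.0025 and 0.0075 m and y of carrier_1_c in the frame of block between 0.0055 and 0.0105 m and z of carrier_1_c in the frame of block between 0.033 and 0.039 m and angle between the x axis of carrier_1 and the x axis of block, either way round below 0.05 rad and angle between carrier_1's own z axis and vertical below 0.06 rad and horizontal distance between each of carrier_2_c, carrier_3_c, carrier_4_c and dispenser below 0.006 m and z of carrier_2_c in the frame of dispenser between 0.042 and 0.05 m and z of carrier_3_c in the frame of dispenser between 0.054 and 0.062 m and z of carrier_4_c in the frame of dispenser between 0.066 and 0.074 m and value of joint lever between -0.06 and 0.06 rad and linear speed of each of carrier_1, carrier_2, carrier_3, carrier_4 below 0.01 m/s); the robot touches nothing.
It fails at once if a carrier other than the lowest is dragged or lifted out of the chute (horizontal distance between any of carrier_2_c, carrier_3_c, carrier_4_c and dispenser above 0.02 m or height (world z) of carrier_2_c above 0.078 m or height (world z) of carrier_3_c above 0.09 m or height (world z) of carrier_4_c above 0.102 m).
It fails at once if a bystander is disturbed (moved more than 20 mm) (distance of any of beaker, petri_dish, amber_bottle, white_bottle, timer from where it was at the start of the episode above 0.02 m).
It also fails if it takes over 69 s, if anything falls off the work surface, if the arm or the gripper's body presses on something with over 40 N, if the wrist force passes 120 N, or if a joint passes its speed limit or range.

## Working session

There is one attempt and no reset: what is moved stays moved. The work goes in short steps, Python scripts to look and compute and a tool call to move; the robot and the scene stay as the last step left them, time stands still between calls to the robot, and variables do not carry over. Pictures are saved under pics/ and viewed, and the job is handed in when it is done.

Besides the shell and the picture viewer there is one more tool, called after "Call:" as name(argument=value, ...), one argument or row to a line, values as JSON. step_arm: Moves the arm, as the interface text tells. Its arguments: {"type":"object","properties":{"steps":{"type":"array"},"grip_force":{"type":"number"}},"required":["steps"]}

```bash
ls; mkdir -p pics
python3 - <<'E'
from station import ctrl, vision, ticket
import cv2, numpy as np
print(ctrl.get_obs())
for n in ("side","top","wrist"):
    im,d=vision.camera(n); print(n,vision.camera_params(n))
    cv2.imwrite(f"pics/{n}0.png",im[:,:,::-1]); np.savez(f"pics/{n}0.npz",im=im,d=d)
print(ctrl.get_obs()['time_s'])
E
```

```text
pics
{'time_s': 0.0, 'qpos': array([ 1.06339948e+00,  3.00457852e-01,  1.52158688e+00,  1.49587959e-05,
        1.32068865e+00, -6.66107676e-02]), 'joint_vel': array([ 2.63071826e-04,  2.40585936e-03,  3.27010946e-03,  7.63674592e-04,
       -2.33504429e-05, -2.29110019e-03]), 'tau': array([ 5.68744736e-05, -5.31811738e+01, -3.52733445e+01,  7.08298758e-02,
        2.44007679e-02, -1.18161383e-04]), 'ee_pos': array([0.23451467, 0.4971626 , 0.16969116]), 'eef_rot': array([-3.14045541e+00, -9.03859681e-05,  2.70080282e+00]), 'force': array([-0.52317999,  0.19999209,  0.8232762 ]), 'moment': array([ 0.03419216, -0.01034573,  0.0242721 ]), 'grip_width': 0.09389323561145822}
side {'fov_y': 54.973760428575105, 'cx': 272.1100874443628, 'cy': 209.07957945920558, 'k1': -0.05661780595173607, 'origin': array([ 0.62546752, -0.9061914 ,  0.45177153]), 'attitude': array([ 1.20760730e+00, -3.82479603e-04,  6.12918581e-02])}
top {'fov_y': 45.632607999043415, 'cx': 278.0683930606095, 'cy': 213.0277007866152, 'k1': 0.004433638714693152, 'origin': array([0.31963885, 0.04329099, 1.33406426]), 'attitude': array([ 2.11009018e-01, -2.36013217e-06, -1.66539517e+00])}
wrist {'fov_y': 64.59118046761989, 'cx': 286.2931077444237, 'cy': 210.7726700378633, 'k1': -0.03907810781962452, 'mount': array([[ 1.50327800e-03,  9.64801144e-01,  2.62976222e-01,
         7.56350847e-02],
       [ 9.99998102e-01, -1.77623365e-03,  8.00213458e-04,
        -2.93113707e-04],
       [ 1.23915407e-03,  2.62974520e-01, -9.64801983e-01,
        -2.14835014e-01],
       [ 0.00000000e+00,  0.00000000e+00,  0.00000000e+00,
         1.00000000e+00]])}
0.15
```

View pics/side0.png

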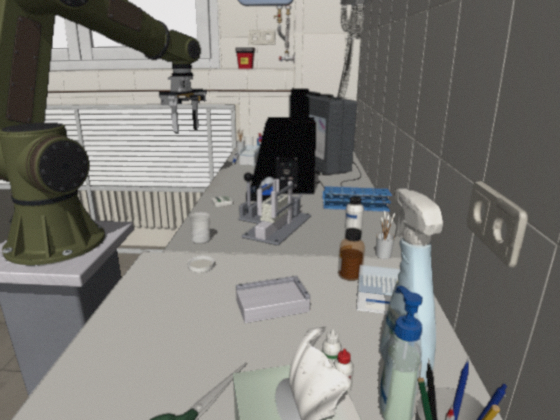

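View pics/top0.png

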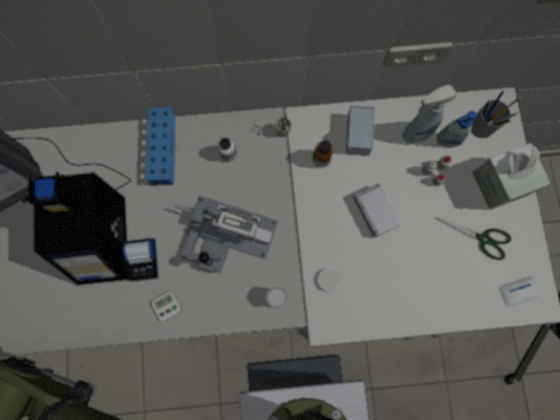

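View pics/wrist0.png

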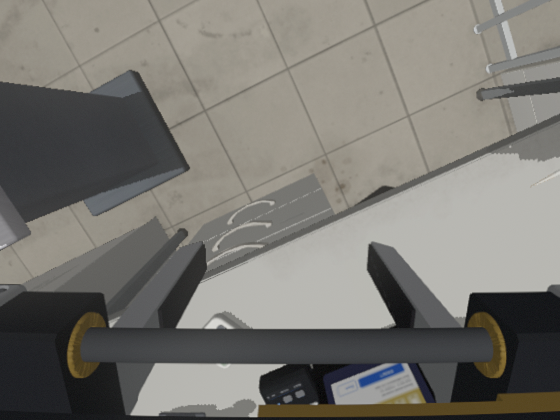

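```bash
cat > h.py <<'E'
import numpy as np, cv2
from scipy.spatial.transform import Rotation as R
from station import ctrl, vision
def cam(n,obs=None):
    p=vision.camera_params(n)
    if 'mount' in p:
        Rt=R.from_euler('xyz',obs['eef_rot']).as_matrix(); M=p['mount']
        o=obs['ee_pos']+Rt@M[:3,3]; A=Rt@M[:3,:3]
    else: o=p['origin']; A=R.from_euler('xyz',p['attitude']).as_matrix()
    f=210/np.tan(np.radians(p['fov_y']/2))
    return o,A,f,p['cx'],p['cy'],p['k1']
def rays(c,px):
    o,A,f,cx,cy,k=c; px=np.atleast_2d(px).astype(float)
    d=(px-[cx,cy])/f; u=d.copy()
    for _ in range(20): u=d/(1+k*(u**2).sum(1,keepdims=True))
    v=np.c_[u[:,0],-u[:,1],-np.ones(len(u))]
    return v@A.T
def onplane(c,px,z):
    r=rays(c,px); return c[0]+r*((z-c[0][2])/r[:,2:3])
def proj(c,P):
    o,A,f,cx,cy,k=c; q=(np.atleast_2d(P)-o)@A
    u=np.c_[q[:,0],-q[:,1]]/(-q[:,2:3]); u=u*(1+k*(u**2).sum(1,keepdims=True))
    return u*f+[cx,cy]
def cloud(c,d):
    v,u=np.mgrid[0:420,0:560]; px=np.c_[u.ravel(),v.ravel()]
    return (c[0]+rays(c,px)*d.ravel()[:,None]).reshape(420,560,3)
def tri(c1,p1,c2,p2):
    r1=rays(c1,p1)[0];r2=rays(c2,p2)[0]
    s=np.linalg.lstsq(np.c_[r1,-r2],c2[0]-c1[0],rcond=None)[0]
    a=c1[0]+r1*s[0];b=c2[0]+r2*s[1]; return (a+b)/2,np.linalg.norm(a-b)
E
python3 - <<'E'
from h import *
a=np.load('pics/top0.npz')
im=a['im'];c=cam('top')
cv2.imwrite('pics/top0a.png',cv2.resize(im[170:300,150:290,::-1],None,fx=5.5,fy=4.5*5.5/4.5*0.84,interpolation=cv2.INTER_CUBIC))
cv2.imwrite('pics/top0b.png',cv2.resize(im[120:250,290:420,::-1],None,fx=4.5,fy=4.5,interpolation=cv2.INTER_CUBIC))
P=cloud(c,a['d'])
for n,p in dict(mag=(237,225),knob=(205,258),block=(375,210),beaker=(277,297),dish=(327,280),amber=(323,153),white=(227,148),timer=(165,305),table=(250,320)).items(): print(n,P[p[1],p[0]].round(3))
a=np.load('pics/side0.npz')
cv2.imwrite('pics/side0a.png',cv2.resize(a['im'][160:330,170:380,::-1],None,fx=3.5,fy=3.5,interpolation=cv2.INTER_CUBIC))
E
```

```text
mag [0.564 0.125 0.089]
knob [0.481 0.204 0.14 ]
block [ 0.582 -0.243  0.027]
beaker [0.378 0.041 0.025]
dish [ 0.41  -0.094  0.015]
amber [ 0.731 -0.113  0.099]
white [0.77  0.135 0.094]
timer [0.385 0.332 0.016]
table [ 0.327  0.116 -0.003]
```

Run:
```python
from h import *
im=np.load('pics/top0.npz')['im']
cv2.imwrite('pics/top0a.png',cv2.resize(im[180:290,160:290,::-1],None,fx=5.4,fy=5.4,interpolation=cv2.INTER_CUBIC))
```

```text
(no output)
```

View pics/top0a.png

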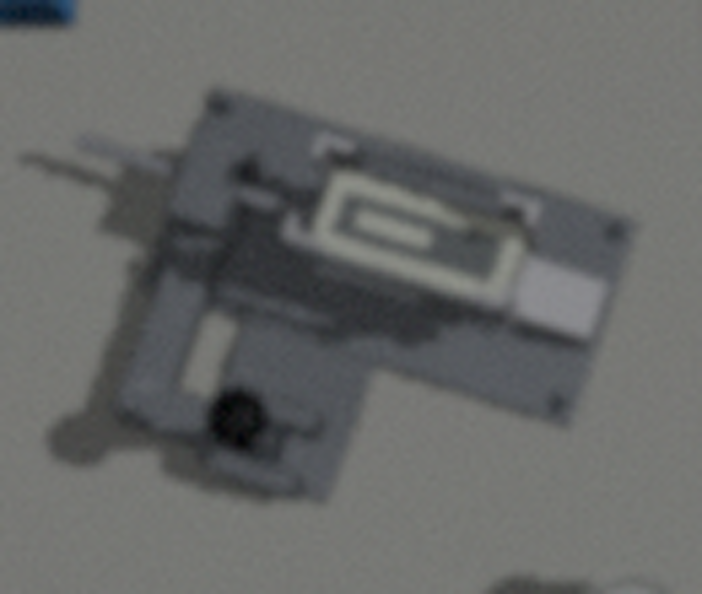

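View pics/top0b.png

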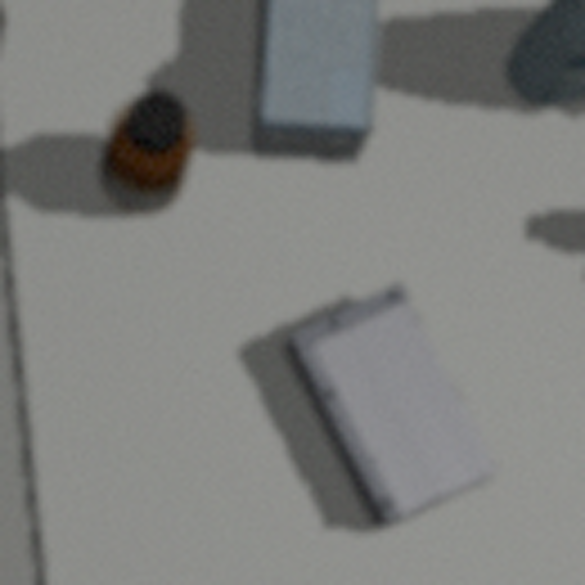

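View pics/side0a.png

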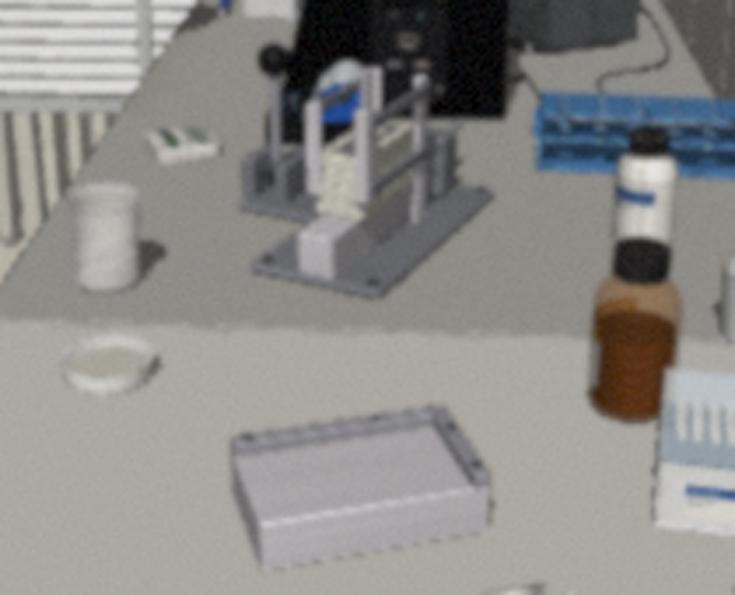

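Run:
```python
from h import *
c=cam('top')
S=lambda x,y:(160+(x+.5)/5.4-.5,180+(y+.5)/5.4-.5)
B=lambda x,y:(290+(x+.5)/4.5-.5,120+(y+.5)/4.5-.5)
q=onplane(c,[S(635,222),S(568,425)],.008)[:,:2]; print(q)
yv=q[1]-q[0];L=np.linalg.norm(yv);yv/=L;xv=np.array([yv[1],-yv[0]]);print(L,xv,np.arctan2(xv[1],xv[0]))
print('orig',q.mean(0)+.092*xv)
k=onplane(c,[S(238,418)],.125)[0];o=q.mean(0)+.092*xv
print('knob',k,(k[:2]-o)@xv,(k[:2]-o)@yv)
r=onplane(c,[S(318,135),S(540,200)],.128)[:,:2];print('rails',[( (p-o)@xv,(p-o)@yv) for p in r], np.arctan2(*(r[0]-r[1])[::-1]))
# block
t=onplane(c,[B(290,345),B(398,287),B(384,524)],.038)[:,:2]
print('block',t); 
fx=t[0]-t[2];print(np.linalg.norm(fx),np.arctan2(fx[1],fx[0])); e=t[0]-t[1];print(np.linalg.norm(e),np.arctan2(-e[0],e[1]))
bot=onplane(c,[B(490,475)],.03);print(bot)
```

```text
[[0.58147218 0.02084691]
 [0.48293221 0.06337162]]
0.10732416881155354 [0.39622676 0.91815268] 1.163392738816787
orig [0.56865506 0.12657931]
knob [0.48571545 0.20920488 0.125     ] 0.042999995455279244 0.10888968250995998
rails [(np.float64(0.05152933556120378), np.float64(-0.02505024844828455)), (np.float64(-0.05507044847074409), np.float64(-0.02749335250335952))] 1.1863071983541404
block [[ 0.62242128 -0.18956233]
 [ 0.65175691 -0.25829716]
 [ 0.51032126 -0.23062379]]
0.11938365946885932 0.3511154562249666
0.07473323276429711 0.4033894562541872
[[ 0.53465031 -0.2985583   0.03      ]]
```

Run:
```python
from h import *
a=np.load('pics/top0.npz');P=cloud(cam('top'),a['d']).reshape(-1,3)
P=P[a['d'].ravel()>0]
for x0 in np.arange(.2,.85,.05):
    print(round(x0,2),[ (lambda m: int(1000*P[m,2].max()) if m.any() else -1)((abs(P[:,0]-x0)<.025)&(abs(P[:,1]-y0)<.025)) for y0 in np.arange(.6,-.36,-.05)])
```

```text
0.2 [-734, -728, 510, 539, 557, 557, 554, -731, -733, -735, -732, -732, -737, -735, -734, -737, -738, -736, -735, -734]
0.25 [-733, 240, 517, 530, 542, 525, -734, -736, -737, -733, -735, -734, -736, 6, 9, 5, 7, 7, 6, 6]
0.3 [6, 350, 519, 519, 6, 5, 6, 6, 8, 6, 6, 6, 6, 7, 8, 6, 6, 6, 7, 8]
0.35 [8, 7, 7, 6, 6, 20, 19, 9, 7, 6, 7, 71, 70, 7, 8, 8, 7, 9, 7, 11]
0.4 [7, 7, 7, 7, 8, 20, 19, 8, 6, 7, 6, 73, 71, 20, 21, 19, 7, 7, 5, 8]
0.45 [7, 83, 84, 84, 38, 38, 6, 44, 137, 7, 7, 6, 8, 7, 22, 7, 8, 7, 7, 8]
0.5 [6, 253, 255, 253, 70, 66, 35, 47, 143, 13, 127, 44, 7, 6, 6, 7, 8, 42, 6, 6]
0.55 [-1, 256, 255, 254, 71, 68, 6, 37, 131, 130, 131, 131, 10, 8, 8, 7, 42, 43, 35, 7]
0.6 [-1, 353, 356, 356, 7, 8, 8, 66, 67, 133, 127, 125, 8, 7, 6, 6, 44, 38, 36, 8]
0.65 [-1, 354, 354, 354, 8, 7, 54, 65, 62, 12, 8, 6, 9, 6, 8, 8, 43, 45, 7, 10]
0.7 [-1, 251, 253, 252, 53, 59, 61, 7, 7, 9, 9, 8, 7, 9, 84, 82, 6, 6, 777, 778]
0.75 [6, 5, 7, 13, 19, 62, 61, 7, 7, 95, 75, 8, 7, 7, 114, 111, 69, 70, 8, 277]
0.8 [14, 10, 10, 7, 8, 63, 60, 7, 7, 98, 86, 8, 98, 52, 7, 8, 73, 72, 6, 280]
```

Call:
step_arm(
  steps=[
    {"x": -0.02, "y": -0.035, "z": -0.01, "claw": 0},
    {"x": -0.02, "y": -0.035, "z": -0.005},
    {"x": -0.02, "y": -0.035},
    {"x": -0.02, "y": -0.035},
    {"x": -0.02, "y": -0.035},
  ],
)

```text
validation failed for argument at $.st...
```

Call:
step_arm(
  steps=[
    {"x": -0.02, "y": -0.035, "z": -0.01, "ax": 0.0, "ay": 0.0, "az": 0.0, "claw": 0.0},
  ],
)

```text
time_s: 0.23
ee_pos: [0.2368, 0.4587, 0.1763]
eef_rot: [-3.135, -0.001, 2.703]
force: [0.3, -0.3, 0.8]
grip_width: 0.0899
```

Call:
step_arm(
  steps=[
    {"x": -0.02, "y": -0.035, "z": -0.005, "ax": 0, "ay": 0, "az": 0, "claw": 0},
    {"x": -0.02, "y": -0.035, "z": 0, "ax": 0, "ay": 0, "az": 0, "claw": 0},
    {"x": -0.02, "y": -0.035, "z": 0, "ax": 0, "ay": 0, "az": 0, "claw": 0},
    {"x": -0.02, "y": -0.035, "z": 0, "ax": 0, "ay": 0, "az": 0, "claw": 0},
    {"x": -0.02, "y": -0.03, "z": 0, "ax": 0, "ay": 0, "az": 0, "claw": 0},
  ],
)

```text
time_s: 0.65
ee_pos: [0.2533, 0.2553, 0.1806]
eef_rot: [-3.132, -0.002, 2.708]
force: [0.7, -0.3, -1.0]
grip_width: 0.0576
```

Call:
step_arm(
  steps=[
    {"x": -0.039, "y": 0.011, "z": 0, "ax": 0, "ay": 0, "az": -1, "claw": 0},
    {"x": -0.039, "y": 0.011, "z": 0, "ax": 0, "ay": 0, "az": -1, "claw": 0},
    {"x": -0.039, "y": 0.011, "z": 0, "ax": 0, "ay": 0, "az": 0, "claw": 0},
    {"x": -0.038, "y": 0.011, "z": 0, "ax": 0, "ay": 0, "az": 0, "claw": 0},
    {"x": -0.032, "y": 0.011, "z": 0, "ax": 0, "ay": 0, "az": 0, "claw": 0},
  ],
)

```text
time_s: 1.07
ee_pos: [0.4491, 0.2225, 0.1831]
eef_rot: [-3.138, 0.003, 2.744]
force: [0.1, 1.5, 0.6]
grip_width: 0.0243
```

Call:
step_arm(
  steps=[
    {"x": 0, "y": 0, "z": 0.025, "ax": 0, "ay": 0, "az": 0, "claw": 0},
    {"x": 0, "y": 0, "z": 0.025, "ax": 0, "ay": 0, "az": 0, "claw": 0},
    {"x": 0, "y": 0, "z": 0.02, "ax": 0, "ay": 0, "az": 0, "claw": 0},
  ],
)

```text
time_s: 1.32
ee_pos: [0.4574, 0.2209, 0.1134]
eef_rot: [3.14, 0.008, 2.739]
force: [1.3, 0.8, -0.7]
grip_width: 0.004
```

```bash
cat > look.py <<'E'
import sys
from h import *
tag=sys.argv[1]; obs=ctrl.get_obs()
for a in sys.argv[2:]:
    n,*b=a.split(','); im,d=vision.camera(n); np.savez(f'pics/{n}{tag}.npz',im=im,d=d,p=obs['ee_pos'],r=obs['eef_rot'])
    if b:
        x0,y0,x1,y1,s=map(float,b); im=cv2.resize(im[int(y0):int(y1),int(x0):int(x1)],None,fx=s,fy=s,interpolation=cv2.INTER_CUBIC)
    cv2.imwrite(f'pics/{n}{tag}.png',im[:,:,::-1])
print({k:np.round(obs[k],4) for k in('time_s','ee_pos','eef_rot','force','grip_width')})
E
python3 look.py 1 top,160,170,300,280,5 side,210,130,340,250,5 wrist
```

```text
{'time_s': np.float64(1.3167), 'ee_pos': array([0.4574, 0.2209, 0.1134]), 'eef_rot': array([3.1402, 0.008 , 2.7387]), 'force': array([ 1.2534,  0.8494, -0.705 ]), 'grip_width': np.float64(0.004)}
```

View pics/top1.png

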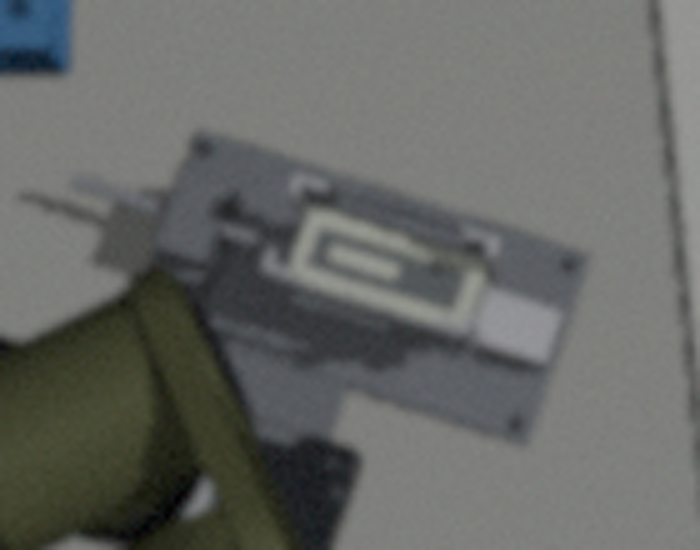

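View pics/side1.png

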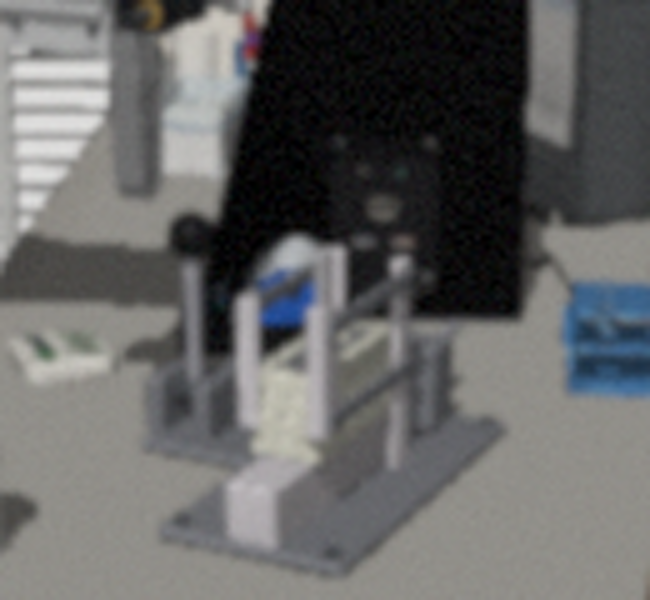

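View pics/wrist1.png

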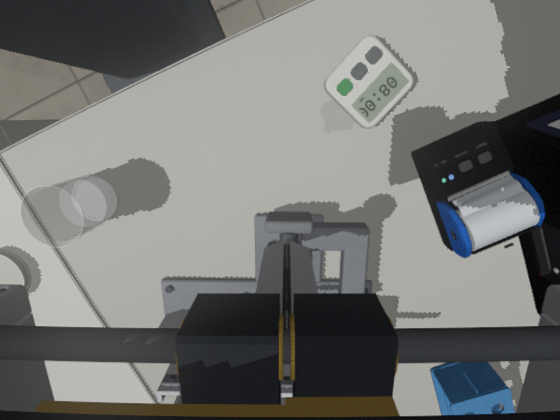

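Run:
```python
from h import *
c=cam('side');t=cam('top')
print(proj(c,[[.4574,.2209,.1134],[.485,.2095,.125],[.4834,.2095,.125]]))
print(tri(c,(248.4-.4,177-.4),t,(160+238.5/5.4-.5,180+418.5/5.4-.5)))
print(ctrl.get_obs()['ee_pos'], ctrl.get_obs()['time_s'])
```

```text
[[238.36385431 179.36006389]
 [247.1845585  176.79612494]
 [246.63386194 176.78672459]]
(array([0.48652638, 0.20930145, 0.12550686]), np.float64(0.0017697962064001122))
[0.4562545  0.22102804 0.11416346] 1.4667
```

```bash
python3 look.py 2 side,200,110,270,200,9
```

```text
{'time_s': np.float64(1.4667), 'ee_pos': array([0.4563, 0.221 , 0.1142]), 'eef_rot': array([-3.1413,  0.0062,  2.7396]), 'force': array([-0.3637,  0.8458,  0.7716]), 'grip_width': np.float64(0.0004)}
```

View pics/side2.png

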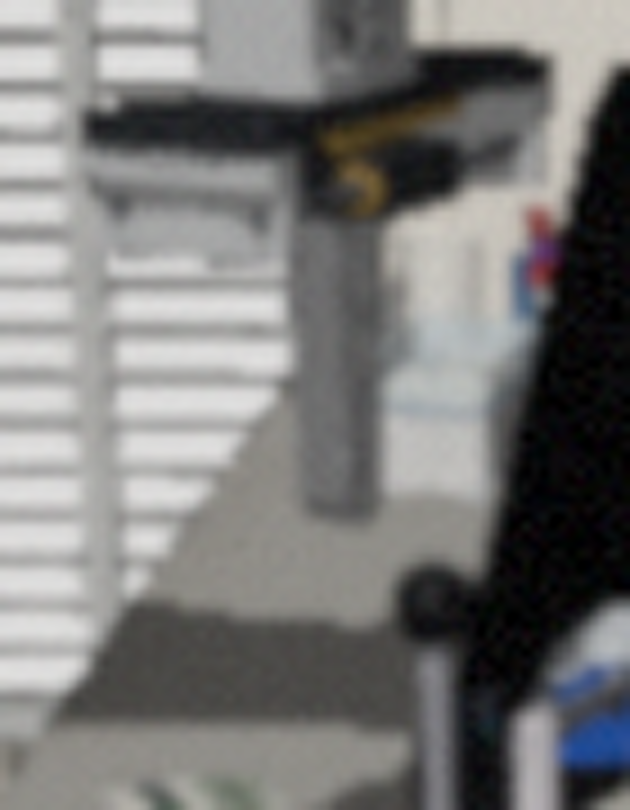

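Run:
```python
from h import *
c=cam('side')
o=np.array([.23451,.49716,.16969]);ty=np.array([np.sin(2.7008),-np.cos(2.7008),0])
print(proj(c,[o,o+ty*.047,o-ty*.047]))
a=np.load('pics/side0.npz')
cv2.imwrite('pics/side0c.png',cv2.resize(a['im'][60:150,150:220,::-1],None,fx=8,fy=6,interpolation=cv2.INTER_CUBIC))
b=np.load('pics/wrist1.npz');cw=cam('wrist',dict(ee_pos=b['p'],eef_rot=b['r']))
Rt=R.from_euler('xyz',b['r']).as_matrix()
print([ (z,proj(cw,[b['p']+Rt@[0,0,z]])) for z in(0,-.02,-.03,-.05)])
# finger tip depth on side2
s=np.load('pics/side2.npz');P=cloud(c,s['d']);print(P[164,238],P[150,238],P[177,248])
```

```text
[[186.6712174  140.99437627]
 [195.06333189 138.75279643]
 [177.82744743 143.36188618]]
[(0, array([[286.98173538, 234.89881162]])), (-0.02, array([[287.00588241, 245.5340432 ]])), (-0.03, array([[287.01968781, 251.62455685]])), (-0.05, array([[287.05167051, 265.76286181]]))]
[0.46054518 0.20156653 0.16463864] [0.46166524 0.20181952 0.20497316] [0.48886471 0.19732028 0.12800331]
```

View pics/side0c.png

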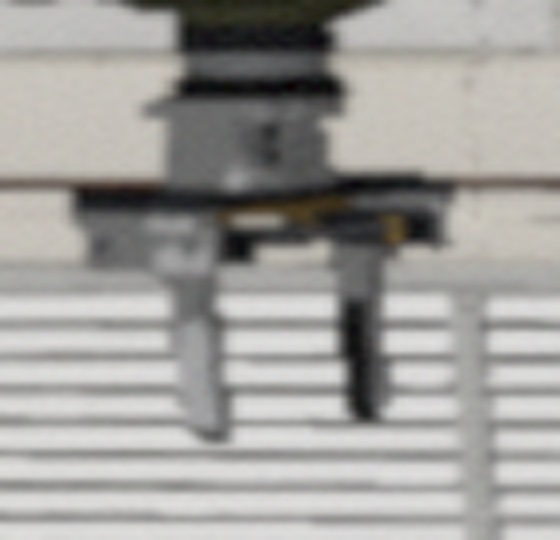

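Run:
```python
from h import *
b=np.load('pics/wrist1.npz');cw=cam('wrist',dict(ee_pos=b['p'],eef_rot=b['r']))
P=cloud(cw,b['d'])
for n,p in dict(table=(220,150),table2=(420,350),timer=(370,60),basecorner=(172,290),tip=(287,245),tip2=(287,270)).items(): print(n,P[p[1],p[0]].round(4),b['d'][p[1],p[0]])
t=np.load('pics/top0.npz');T=cloud(cam('top'),t['d'])
print(onplane(cw,[(370,82)],.015),onplane(cam('top'),[(165,305)],.015))
im=b['im'][200:420,180:400,::-1];cv2.imwrite('pics/wrist1c.png',cv2.resize(im,None,fx=2.7,fy=2.7,interpolation=cv2.INTER_CUBIC))
s=np.load('pics/side0.npz');S=cloud(cam('side'),s['d'])
print([S[r,178].round(3) for r in (118,125,129,131)])
```

```text
table [0.3888 0.1794 0.0009] 0.32265943
table2 [0.4454 0.259  0.2634] 0.07567154
timer [0.3695 0.3368 0.0169] 0.28589258
basecorner [0.5005 0.0702 0.013 ] 0.35045084
tip [0.4502 0.2239 0.1518] 0.18803975
tip2 [0.4519 0.2231 0.18  ] 0.16144562
[[0.38663919 0.33118375 0.015     ]] [[0.38531724 0.33222834 0.015     ]]
[array([-0.   ,  1.204,  0.149]), array([0.222, 0.448, 0.234]), array([0.223, 0.442, 0.222]), array([0.22 , 0.448, 0.214])]
```

View pics/wrist1c.png

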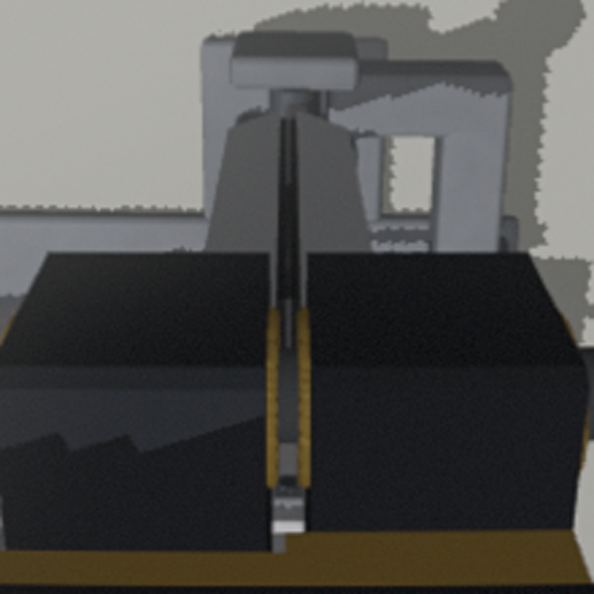

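Call:
step_arm(
  steps=[
    {"x": 0.04, "y": 0, "z": 0.0, "ax": 0, "ay": 0, "az": 0, "claw": 0},
    {"x": 0.035, "y": 0, "z": 0.02, "ax": 0, "ay": 0, "az": 0, "claw": 0},
    {"x": 0, "y": 0, "z": 0.035, "ax": 0, "ay": 0, "az": 0, "claw": 0},
    {"x": 0, "y": 0, "z": 0.025, "ax": 0, "ay": 0, "az": 0, "claw": 0},
    {"x": 0, "y": 0, "z": 0.005, "ax": 0, "ay": 0, "az": 0, "claw": 0},
  ],
)

```text
time_s: 1.93
ee_pos: [0.391, 0.2554, 0.038]
eef_rot: [3.126, 0.019, 2.74]
force: [-0.8, -0.2, -0.9]
grip_width: 0.0005
```

```bash
python3 look.py 3 side,180,130,300,240,6 wrist
```

```text
{'time_s': np.float64(1.9333), 'ee_pos': array([0.391 , 0.2554, 0.038 ]), 'eef_rot': array([3.1256, 0.0194, 2.7403]), 'force': array([-0.7872, -0.2118, -0.8994]), 'grip_width': np.float64(0.0005)}
```

View pics/side3.png

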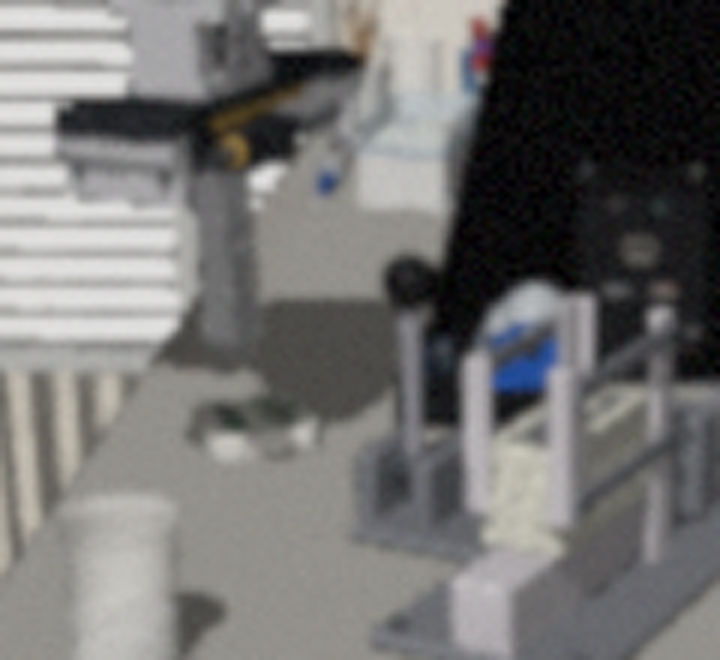

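View pics/wrist3.png

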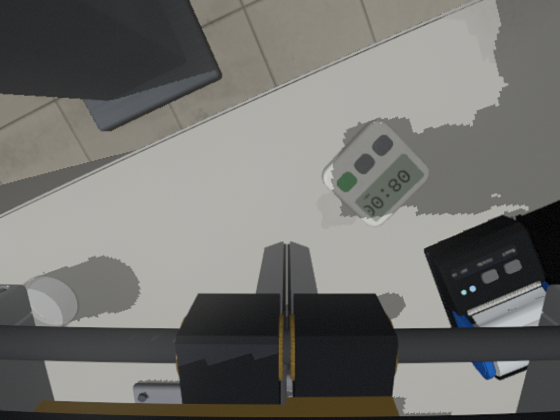

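Call:
step_arm(
  steps=[
    {"x": 0, "y": 0, "z": 0.012, "ax": 0, "ay": 0, "az": 0, "claw": 0},
    {"x": 0, "y": 0, "z": 0.01, "ax": 0, "ay": 0, "az": 0, "claw": 0},
    {"x": 0, "y": 0, "z": 0.006, "ax": 0, "ay": 0, "az": 0, "claw": 0},
  ],
)

```text
time_s: 2.28
ee_pos: [0.3974, 0.2577, 0.0179]
eef_rot: [3.117, 0.027, 2.739]
force: [0.2, 0.1, 0.4]
grip_width: 0.0004
```

Call:
step_arm(
  steps=[
    {"x": 0, "y": 0, "z": 0.004, "ax": 0, "ay": 0, "az": 0, "claw": 0},
  ],
)

```text
time_s: 2.37
ee_pos: [0.3982, 0.2579, 0.0144]
eef_rot: [3.116, 0.027, 2.739]
force: [-0.1, 0.9, 0.7]
grip_width: 0.0006
```

Call:
step_arm(
  steps=[
    {"x": 0, "y": 0, "z": 0.002, "ax": 0, "ay": 0, "az": 0, "claw": 0},
  ],
)

```text
time_s: 2.45
ee_pos: [0.3987, 0.258, 0.0126]
eef_rot: [3.115, 0.028, 2.738]
force: [0.4, -0.3, -0.1]
grip_width: 0.0002
```

Call:
step_arm(
  steps=[
    {"x": 0, "y": 0, "z": 0.005, "ax": 0, "ay": 0, "az": 0, "claw": 0},
  ],
)

```text
time_s: 2.53
ee_pos: [0.3996, 0.2583, 0.0083]
eef_rot: [3.114, 0.029, 2.738]
force: [-0.2, -0.4, -0.5]
grip_width: 0.0003
```

Call:
step_arm(
  steps=[
    {"x": 0, "y": 0, "z": 0.005, "ax": 0, "ay": 0, "az": 0, "claw": 0},
  ],
)

```text
time_s: 2.62
ee_pos: [0.4001, 0.2585, 0.0033]
eef_rot: [3.114, 0.029, 2.738]
force: [0.5, 0.4, -0.4]
grip_width: 0.0003
```

Call:
step_arm(
  steps=[
    {"x": 0, "y": 0, "z": 0.004, "ax": 0, "ay": 0, "az": 0, "claw": 0},
  ],
)

```text
time_s: 2.7
ee_pos: [0.4004, 0.2586, -0.001]
eef_rot: [3.113, 0.029, 2.738]
force: [0.3, 0.4, -0.5]
grip_width: 0.0003
```

```bash
python3 look.py 4 side,180,130,300,240,6
```

```text
{'time_s': np.float64(2.7), 'ee_pos': array([ 0.4004,  0.2586, -0.001 ]), 'eef_rot': array([3.1134, 0.0293, 2.7379]), 'force': array([ 0.3152,  0.4061, -0.476 ]), 'grip_width': np.float64(0.0003)}
```

View pics/side4.png

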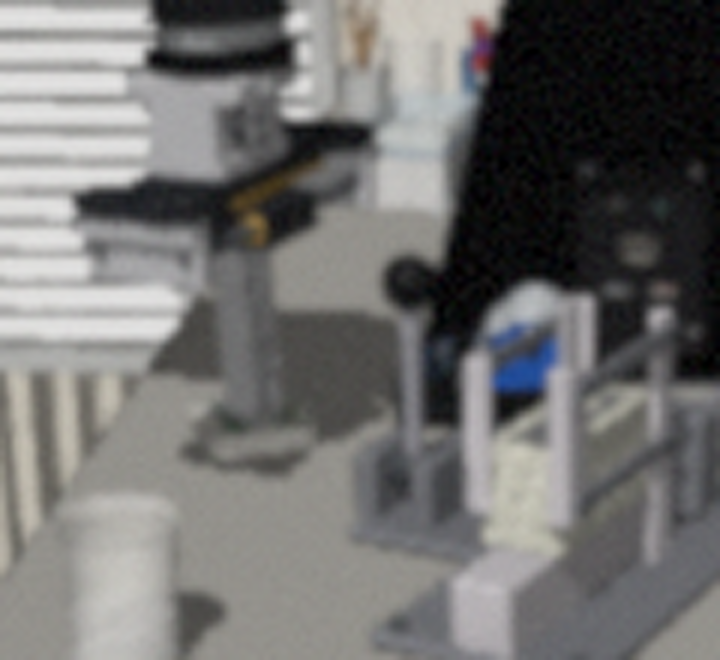

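Call:
step_arm(
  steps=[
    {"x": 0, "y": 0, "z": 0.005, "ax": 0, "ay": 0, "az": 0, "claw": 0},
    {"x": 0, "y": 0, "z": 0.005, "ax": 0, "ay": 0, "az": 0, "claw": 0},
  ],
)

```text
time_s: 2.92
ee_pos: [0.4007, 0.2586, -0.012]
eef_rot: [3.114, 0.029, 2.738]
force: [0.5, -0.2, -0.2]
grip_width: 0.0
```

Call:
step_arm(
  steps=[
    {"x": 0, "y": 0, "z": 0.004, "ax": 0, "ay": 0, "az": 0, "claw": 0},
  ],
)

```text
time_s: 3.0
ee_pos: [0.4008, 0.2587, -0.0165]
eef_rot: [3.114, 0.029, 2.738]
force: [0.5, -1.1, -0.4]
grip_width: 0.0006
```

Call:
step_arm(
  steps=[
    {"x": 0, "y": 0, "z": 0.004, "ax": 0, "ay": 0, "az": 0, "claw": 0},
  ],
)

```text
time_s: 3.08
ee_pos: [0.4009, 0.2587, -0.0211]
eef_rot: [3.114, 0.029, 2.738]
force: [0.2, -0.1, 0.6]
grip_width: 0.0008
```

Call:
step_arm(
  steps=[
    {"x": 0, "y": 0, "z": 0.003, "ax": 0, "ay": 0, "az": 0, "claw": 0},
  ],
)

```text
time_s: 3.17
ee_pos: [0.4009, 0.2587, -0.0247]
eef_rot: [3.114, 0.029, 2.738]
force: [-0.2, -0.7, -0.1]
grip_width: 0.0005
```

Call:
step_arm(
  steps=[
    {"x": 0, "y": 0, "z": 0.003, "ax": 0, "ay": 0, "az": 0, "claw": 0},
  ],
)

```text
time_s: 3.25
ee_pos: [0.4009, 0.2587, -0.0281]
eef_rot: [3.114, 0.028, 2.738]
force: [-0.3, 0.0, -0.7]
grip_width: 0.0003
```

Call:
step_arm(
  steps=[
    {"x": 0, "y": 0, "z": 0.002, "ax": 0, "ay": 0, "az": 0, "claw": 0},
  ],
)

```text
time_s: 3.33
ee_pos: [0.4009, 0.2587, -0.0306]
eef_rot: [3.115, 0.028, 2.738]
force: [0.2, -2.0, -0.4]
grip_width: -0.0002
```

Call:
step_arm(
  steps=[
    {"x": 0, "y": 0, "z": 0.002, "ax": 0, "ay": 0, "az": 0, "claw": 0},
  ],
)

```text
time_s: 3.42
ee_pos: [0.401, 0.2587, -0.0329]
eef_rot: [3.115, 0.028, 2.738]
force: [0.2, 0.4, 0.6]
grip_width: 0.0005
```

```bash
python3 look.py 5 side,180,130,300,240,6 wrist
```

```text
{'time_s': np.float64(3.4167), 'ee_pos': array([ 0.401 ,  0.2587, -0.0329]), 'eef_rot': array([3.1148, 0.0282, 2.7381]), 'force': array([0.2315, 0.3861, 0.5598]), 'grip_width': np.float64(0.0005)}
```

View pics/side5.png

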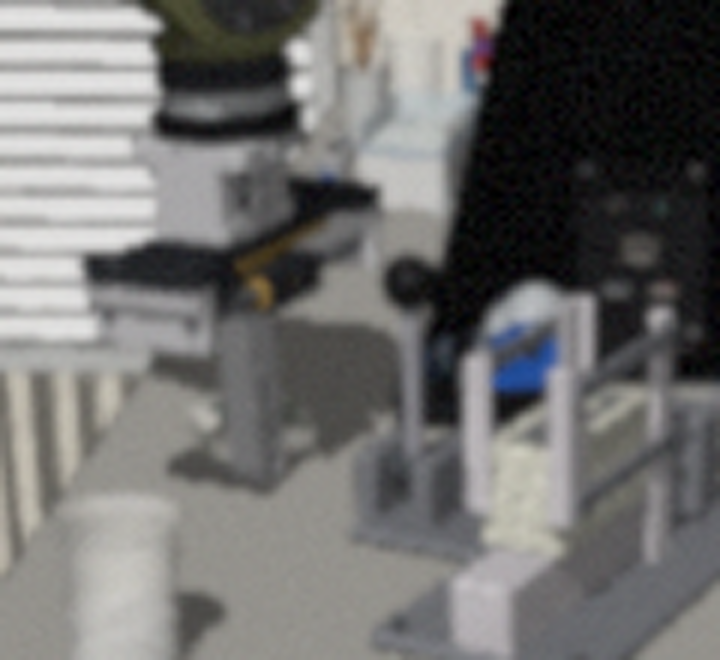

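View pics/wrist5.png

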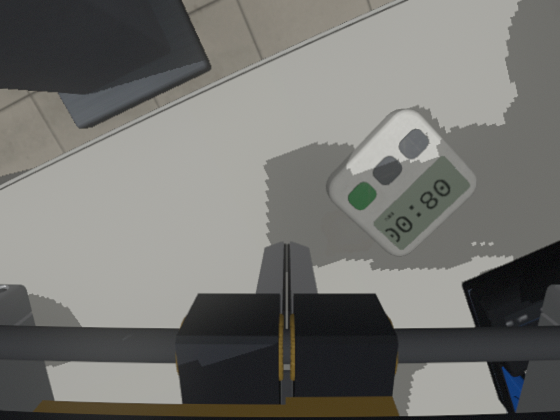

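Call:
step_arm(
  steps=[
    {"x": 0, "y": 0, "z": 0.002, "ax": 0, "ay": 0, "az": 0, "claw": 0},
  ],
)

```text
time_s: 3.6
ee_pos: [0.4011, 0.2588, -0.0346]
eef_rot: [3.115, 0.028, 2.738]
force: [0.2, 0.6, 0.1]
grip_width: 0.0004
```

Call:
step_arm(
  steps=[
    {"x": 0, "y": 0, "z": 0.002, "ax": 0, "ay": 0, "az": 0, "claw": 0},
  ],
)

```text
time_s: 3.68
ee_pos: [0.4014, 0.2589, -0.0353]
eef_rot: [3.115, 0.028, 2.738]
force: [-21.6, -13.9, 62.2]
grip_width: 0.0003
```

Run:
```python
from h import *
c=cam('side')
for z in(0,-.0329): print(proj(c,[[.401,.2587,z]]))
b=np.load('pics/wrist5.npz');cw=cam('wrist',dict(ee_pos=b['p'],eef_rot=b['r']))
P=cloud(cw,b['d'])
for p in ((220,150),(150,350),(450,370),(400,180)): print(P[p[1],p[0]].round(4),b['d'][p[1],p[0]])
print(onplane(cw,[(401,182)],.015),onplane(cam('top'),[(165,305)],.015))
```

```text
[[223.18889684 210.45694543]]
[[223.63579271 220.19565782]]
[0.3301 0.2491 0.001 ] 0.17605479
[0.3598 0.2378 0.1167] 0.074602894
[0.5248 0.3266 0.0006] 0.22320513
[0.3792 0.3295 0.0145] 0.16939132
[[0.38027649 0.32950355 0.015     ]] [[0.38531724 0.33222834 0.015     ]]
```

```bash
cat > go.py <<'E'
# usage: go.py x y z roll pitch yaw  (tip point target) -> tool-frame shift/turn
import sys
from h import *
OFF=np.array([0,0,-.035])
def delta(tgt,rpy,o=None):
    o=o or ctrl.get_obs(); A=R.from_euler('xyz',o['eef_rot']); B=R.from_euler('xyz',rpy)
    tip=o['ee_pos']+A.apply(OFF)
    # tcp targets
    t=np.array(tgt)-B.apply(OFF)
    d=A.inv().apply(t-o['ee_pos']); w=(A.inv()*B).as_rotvec(degrees=True)
    print('t',round(o['time_s'],2),'tip',tip.round(4),'rpy',np.round(o['eef_rot'],3),'F',np.round(o['force'],1),'w',round(o['grip_width'],4))
    print(' shift mm',(d*1000).round(1),'turn',w.round(1))
if __name__=='__main__':
    v=list(map(float,sys.argv[1:])); delta(v[:3],v[3:])
E
python3 go.py .451 .224 .1 3.1416 0 2.746
```

```text
t 3.68 tip [ 4.001e-01  2.584e-01 -3.000e-04] rpy [3.115 0.028 2.738] F [-21.6 -13.9  62.2] w 0.0003
 shift mm [-62.1  -9.9 -98.9] turn [ 1.5  1.6 -0.4]
```

Call:
step_arm(
  steps=[
    {"x": 0, "y": 0, "z": -0.035, "ax": 0.5, "ay": 0.5, "az": 0, "claw": 0},
    {"x": 0, "y": 0, "z": -0.035, "ax": 0.5, "ay": 0.5, "az": 0, "claw": 0},
    {"x": -0.01, "y": 0, "z": -0.03, "ax": 0.5, "ay": 0.5, "az": 0, "claw": 0},
    {"x": -0.025, "y": -0.005, "z": 0, "ax": 0, "ay": 0, "az": 0, "claw": 0},
    {"x": -0.025, "y": -0.005, "z": 0, "ax": 0, "ay": 0, "az": 0, "claw": 0},
  ],
)

```text
time_s: 4.1
ee_pos: [0.4484, 0.2258, 0.0698]
eef_rot: [-3.14, 0.0, 2.743]
force: [0.2, 1.1, -0.8]
grip_width: 0.0003
```

```bash
python3 go.py .451 .224 .1 3.1416 0 2.746
```

```text
t 4.1 tip [0.4484 0.2259 0.1048] rpy [-3.14   0.     2.743] F [ 0.2  1.1 -0.8] w 0.0003
 shift mm [-3.1 -0.7  4.8] turn [-0.1  0.  -0.2]
```

Call:
step_arm(
  steps=[
    {"x": -0.012, "y": 0, "z": 0.003, "ax": 0, "ay": 0, "az": 0, "claw": 0},
    {"x": -0.012, "y": 0, "z": 0.003, "ax": 0, "ay": 0, "az": 0, "claw": 0},
    {"x": -0.012, "y": 0, "z": 0.003, "ax": 0, "ay": 0, "az": 0, "claw": 0},
    {"x": -0.009, "y": 0, "z": 0.0, "ax": 0, "ay": 0, "az": 0, "claw": 0},
  ],
)

```text
time_s: 4.43
ee_pos: [0.4927, 0.2069, 0.0602]
eef_rot: [-3.14, -0.001, 2.741]
force: [-6.0, 2.9, -4.7]
grip_width: 0.0004
```

```bash
python3 go.py .485 .2095 .1 3.1416 0 2.746;python3 look.py 6 side,210,130,340,250,5
```

```text
t 4.43 tip [0.4927 0.2069 0.0952] rpy [-3.140e+00 -1.000e-03  2.741e+00] F [-6.   2.9 -4.7] w 0.0004
 shift mm [ 8.1 -0.6 -4.8] turn [-0.1 -0.1 -0.3]
{'time_s': np.float64(4.4333), 'ee_pos': array([0.4927, 0.2069, 0.0602]), 'eef_rot': array([-3.1403e+00, -1.3000e-03,  2.7412e+00]), 'force': array([-5.9771,  2.8594, -4.7386]), 'grip_width': np.float64(0.0004)}
```

View pics/side6.png

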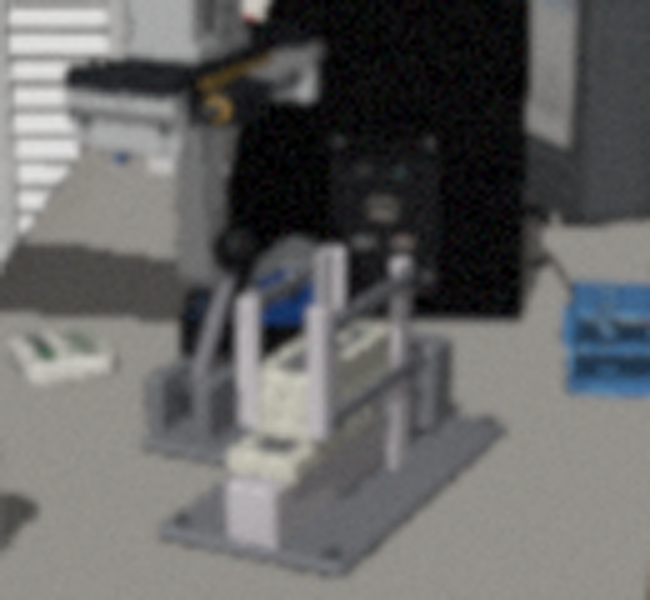

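Call:
step_arm(
  steps=[
    {"x": -0.008, "y": 0, "z": 0.0, "ax": 0, "ay": 0, "az": 0, "claw": 0},
    {"x": -0.006, "y": 0, "z": 0.0, "ax": 0, "ay": 0, "az": 0, "claw": 0},
  ],
)

```text
time_s: 4.65
ee_pos: [0.5032, 0.2018, 0.0571]
eef_rot: [-3.136, -0.009, 2.741]
force: [-10.6, 5.9, -0.6]
grip_width: -0.0
```

Call:
step_arm(
  steps=[
    {"x": -0.003, "y": 0, "z": 0.0, "ax": 0, "ay": 0, "az": 0, "claw": 0},
  ],
)

```text
time_s: 4.73
ee_pos: [0.5046, 0.2011, 0.0559]
eef_rot: [-3.135, -0.013, 2.741]
force: [-7.6, 4.5, 6.5]
grip_width: 0.0001
```

Call:
step_arm(
  steps=[
    {"x": -0.003, "y": 0, "z": 0.0, "ax": 0, "ay": 0, "az": 0, "claw": 0},
    {"x": -0.003, "y": 0, "z": 0.0, "ax": 0, "ay": 0, "az": 0, "claw": 0},
  ],
)

```text
time_s: 4.9
ee_pos: [0.5055, 0.201, 0.0551]
eef_rot: [-3.131, -0.024, 2.742]
force: [-28.2, 7.1, 25.8]
grip_width: 0.0005
```

Call:
step_arm(
  steps=[
    {"x": -0.002, "y": 0, "z": 0.0, "ax": 0, "ay": 0, "az": 0, "claw": 0},
    {"x": -0.002, "y": 0, "z": 0.0, "ax": 0, "ay": 0, "az": 0, "claw": 0},
    {"x": -0.002, "y": 0, "z": 0.0, "ax": 0, "ay": 0, "az": 0, "claw": 0},
  ],
)

```text
time_s: 5.15
ee_pos: [0.5046, 0.2014, 0.0554]
eef_rot: [-3.126, -0.038, 2.744]
force: [-16.2, 1.7, 16.1]
grip_width: 0.0006
```

```bash
python3 go.py .485 .2095 .1 3.1416 0 2.746;python3 look.py 7 side,210,130,340,250,5
```

```text
t 5.15 tip [0.506  0.2014 0.0904] rpy [-3.126 -0.038  2.744] F [-16.2   1.7  16.1] w 0.0006
 shift mm [21.5 -0.2 -8.8] turn [-0.9 -2.2 -0.1]
{'time_s': np.float64(5.15), 'ee_pos': array([0.5046, 0.2014, 0.0554]), 'eef_rot': array([-3.1262, -0.0375,  2.7444]), 'force': array([-16.2422,   1.7458,  16.135 ]), 'grip_width': np.float64(0.0006)}
```

View pics/side7.png

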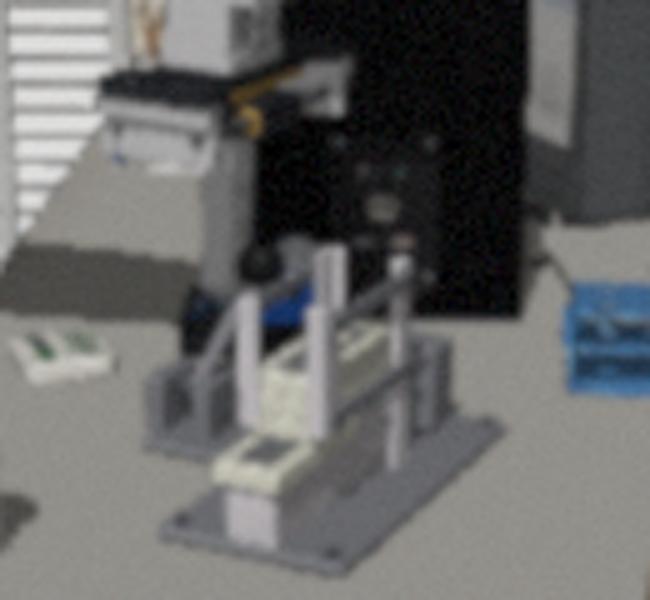

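Call:
step_arm(
  steps=[
    {"x": -0.001, "y": 0, "z": 0.0, "ax": 0, "ay": 0, "az": 0, "claw": 0},
    {"x": -0.001, "y": 0, "z": 0.0, "ax": 0, "ay": 0, "az": 0, "claw": 0},
    {"x": -0.001, "y": 0, "z": 0.0, "ax": 0, "ay": 0, "az": 0, "claw": 0},
    {"x": -0.001, "y": 0, "z": 0.0, "ax": 0, "ay": 0, "az": 0, "claw": 0},
    {"x": -0.001, "y": 0, "z": 0.0, "ax": 0, "ay": 0, "az": 0, "claw": 0},
  ],
)

```text
time_s: 5.62
ee_pos: [0.5037, 0.2015, 0.0556]
eef_rot: [-3.12, -0.047, 2.747]
force: [-8.9, -0.4, 11.2]
grip_width: 0.0005
```

Call:
step_arm(
  steps=[
    {"x": -0.001, "y": 0, "z": 0.0, "ax": 0, "ay": 0, "az": 0, "claw": 0},
    {"x": -0.001, "y": 0, "z": 0.0, "ax": 0, "ay": 0, "az": 0, "claw": 0},
    {"x": -0.001, "y": 0, "z": 0.0, "ax": 0, "ay": 0, "az": 0, "claw": 0},
    {"x": -0.001, "y": 0, "z": 0.0, "ax": 0, "ay": 0, "az": 0, "claw": 0},
    {"x": -0.001, "y": 0, "z": 0.0, "ax": 0, "ay": 0, "az": 0, "claw": 0},
  ],
)

```text
time_s: 6.03
ee_pos: [0.5034, 0.2014, 0.0557]
eef_rot: [-3.114, -0.056, 2.75]
force: [-9.3, -0.5, 11.2]
grip_width: 0.0007
```

```bash
python3 go.py .485 .2095 .1 3.1416 0 2.746
```

```text
t 6.03 tip [0.5055 0.2016 0.0907] rpy [-3.114 -0.056  2.75 ] F [-9.3 -0.5 11.2] w 0.0007
 shift mm [20.5  0.2 -8.1] turn [-1.6 -3.2  0.2]
```

Call:
step_arm(
  steps=[
    {"x": 0.012, "y": 0, "z": 0.0, "ax": -0.5, "ay": -1, "az": 0, "claw": 0},
    {"x": 0.015, "y": 0, "z": 0.0, "ax": -0.5, "ay": -1, "az": 0, "claw": 0},
    {"x": 0.015, "y": 0, "z": -0.005, "ax": -0.5, "ay": -1, "az": 0, "claw": 0},
    {"x": 0.02, "y": 0, "z": -0.005, "ax": 0, "ay": 0, "az": 0, "claw": 0},
    {"x": 0.025, "y": 0, "z": -0.01, "ax": 0, "ay": 0, "az": 0, "claw": 0},
  ],
)

```text
time_s: 6.45
ee_pos: [0.421, 0.2348, 0.0739]
eef_rot: [-3.137, -0.004, 2.749]
force: [0.4, 0.3, 0.5]
grip_width: 0.0006
```

Call:
step_arm(
  steps=[
    {"x": 0.015, "y": 0, "z": -0.035, "ax": 0, "ay": 0, "az": 0, "claw": 0.02},
    {"x": 0, "y": -0.01, "z": -0.04, "ax": 0, "ay": 0, "az": 0, "claw": 0.04},
    {"x": 0, "y": -0.02, "z": -0.04, "ax": 0, "ay": 0, "az": 0, "claw": 0.06},
  ],
)

```text
time_s: 6.7
ee_pos: [0.3896, 0.2158, 0.1835]
eef_rot: [-3.127, -0.012, 2.754]
force: [1.2, -1.5, 0.8]
grip_width: 0.0171
```

```bash
python3 go.py .485 .2095 .1 3.1416 0 2.746;python3 look.py 8 side,210,130,340,250,5 top,160,170,300,280,5
```

```text
t 6.7 tip [0.3902 0.2161 0.2185] rpy [-3.127 -0.012  2.754] F [ 1.2 -1.5  0.8] w 0.0171
 shift mm [-92.2  31.9 116.9] turn [-0.8 -0.7  0.5]
{'time_s': np.float64(6.7), 'ee_pos': array([0.3896, 0.2158, 0.1835]), 'eef_rot': array([-3.127 , -0.0123,  2.7539]), 'force': array([ 1.2186, -1.4778,  0.7518]), 'grip_width': np.float64(0.0171)}
```

View pics/side8.png

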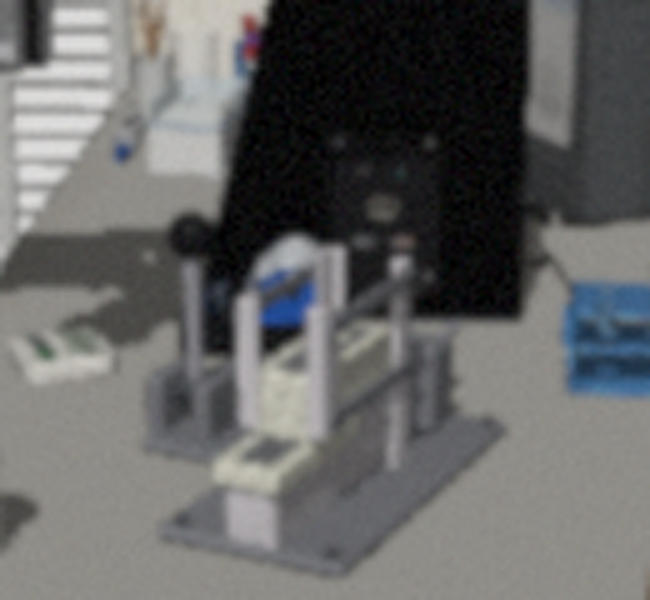

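View pics/top8.png

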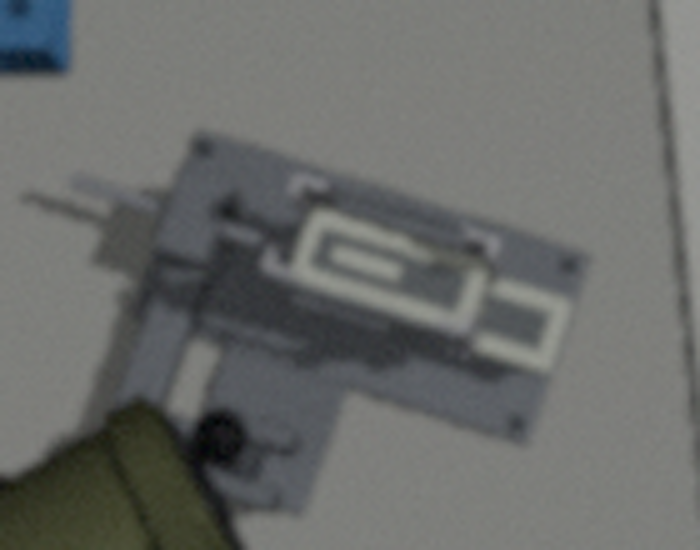

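```bash
python3 - <<'E'
from h import *
c=cam('top')
S=lambda x,y:(160+(x+.5)/5-.5,170+(y+.5)/5-.5)
f=onplane(c,[S(573,296),S(549,370)],.052)[:,:2];v=f[1]-f[0];print('front',f,np.linalg.norm(v),np.arctan2(-v[0],v[1])-0, f.mean(0))
q=onplane(c,[S(586,258),S(525,440)],.008)[:,:2];print(q,q.mean(0));v=q[1]-q[0];print(np.linalg.norm(v),np.arctan2(-v[0],v[1]))
# stack top: edges z=88
s=onplane(c,[S(315,207),S(487,270),S(468,335),S(293,270)],.088)[:,:2];print(s.mean(0)); 
for a,b in((0,1),(3,2)): w=s[a]-s[b];print(np.arctan2(w[1],w[0]),np.linalg.norm(w))
E
python3 - <<'E'
import sys; sys.path.insert(0,'.')
from go import *
o=np.array([.5675,.1255]);y=1.172;xv=np.array([np.cos(y),np.sin(y)])
g=np.r_[o+xv*(-.081-.075),.13]
B=R.from_euler('xyz',[np.pi,-.6,y]); tip=g+B.apply([0,0,.019]); print(tip)
delta(tip,[np.pi,-.6,y])
E
```

```text
front [[0.55208438 0.03137088]
 [0.51445194 0.04737811]] 0.04089537745964132 1.1686230762806393 [0.53326816 0.0393745 ]
[[0.58020718 0.02201391]
 [0.48483156 0.0636779 ]] [0.53251937 0.04284591]
0.10407880497374436 1.1589391420333586
[0.5675156  0.12279141]
1.1203281086729127 0.0940722786005538
1.1177581090440427 0.09534743889775359
[ 0.5110896  -0.00837218  0.11431862]
t 6.8 tip [0.3923 0.2155 0.2227] rpy [-3.134 -0.005  2.752] F [-0.7 -0.7 -0.2] w 0.0248
 shift mm [-195.8 -141.2  102.3] turn [-27.6  26.9  87.4]
```

Call:
step_arm(
  steps=[
    {"x": -0.01, "y": -0.02, "z": 0, "ax": -2, "ay": 1.95, "az": 6.25, "claw": 0.07},
    {"x": -0.01, "y": -0.02, "z": 0, "ax": -2, "ay": 1.95, "az": 6.25, "claw": 0.07},
    {"x": -0.01, "y": -0.02, "z": 0, "ax": -2, "ay": 1.95, "az": 6.25, "claw": 0.07},
    {"x": -0.01, "y": -0.02, "z": 0, "ax": -2, "ay": 1.95, "az": 6.25, "claw": 0.07},
    {"x": -0.01, "y": -0.02, "z": 0, "ax": -2, "ay": 1.95, "az": 6.25, "claw": 0.07},
  ],
)

```text
time_s: 7.22
ee_pos: [0.3765, 0.1085, 0.1773]
eef_rot: [3.022, -0.214, 2.206]
force: [-0.2, -0.6, -0.5]
grip_width: 0.0586
```

Call:
step_arm(
  steps=[
    {"x": 0, "y": 0, "z": 0, "ax": -2, "ay": 1.95, "az": 6.25, "claw": 0.07},
    {"x": 0, "y": 0, "z": 0, "ax": -2, "ay": 1.95, "az": 6.25, "claw": 0.07},
    {"x": 0, "y": 0, "z": 0, "ax": -2, "ay": 1.95, "az": 6.25, "claw": 0.07},
    {"x": 0, "y": 0, "z": 0, "ax": -2, "ay": 1.95, "az": 6.25, "claw": 0.07},
    {"x": 0, "y": 0, "z": 0, "ax": -2, "ay": 1.95, "az": 6.25, "claw": 0.07},
  ],
)

```text
time_s: 7.63
ee_pos: [0.376, 0.1051, 0.1728]
eef_rot: [3.037, -0.459, 1.623]
force: [0.4, -0.6, 0.5]
grip_width: 0.0699
```

```bash
cat > pre.py <<'E'
import sys
from go import *
# mag-frame grasp point target: x y z [pitch]
y=1.165;o=np.array([.569,.1245]);xv=np.array([np.cos(y),np.sin(y)]);yv=np.array([-xv[1],xv[0]])
a=list(map(float,sys.argv[1:])); p=a[3] if len(a)>3 else -.6
g=np.r_[o+xv*a[0]+yv*a[1],a[2]]
B=R.from_euler('xyz',[np.pi,p,y]); delta(g+B.apply([0,0,.019]),[np.pi,p,y])
ob=ctrl.get_obs();A=R.from_euler('xyz',ob['eef_rot']);G=ob['ee_pos']+A.apply([0,0,-.054]);d=G[:2]-o
print(' grasp now in mag mm',(1000*np.array([d@xv,d@yv,G[2]])).round(1))
E
python3 pre.py -.156 0 .15
```

```text
t 7.63 tip [0.3732 0.0895 0.204 ] rpy [ 3.037 -0.459  1.623] F [ 0.4 -0.6  0.5] w 0.0699
 shift mm [-122.5  135.9   29. ] turn [-7.4  6.7 23. ]
 grasp now in mag mm [-117.9  164.1  221. ]
```

Call:
step_arm(
  steps=[
    {"x": -0.02, "y": 0.025, "z": 0, "ax": -1.85, "ay": 1.7, "az": 5.75, "claw": 0.07},
    {"x": -0.02, "y": 0.025, "z": 0, "ax": -1.85, "ay": 1.7, "az": 5.75, "claw": 0.07},
    {"x": -0.02, "y": 0.025, "z": 0, "ax": -1.85, "ay": 1.7, "az": 5.75, "claw": 0.07},
    {"x": -0.02, "y": 0.025, "z": 0, "ax": -1.85, "ay": 1.7, "az": 5.75, "claw": 0.07},
  ],
)

```text
time_s: 7.97
ee_pos: [0.4673, 0.0199, 0.1374]
eef_rot: [-3.137, -0.606, 1.142]
force: [0.1, 0.2, 0.8]
grip_width: 0.0698
```

```bash
python3 pre.py -.156 0 .15
```

```text
t 7.97 tip [0.4592 0.0017 0.1662] rpy [-3.137 -0.606  1.142] F [0.1 0.2 0.8] w 0.0698
 shift mm [-8.4 52.  32.8] turn [ 0.5 -0.4 -1.1]
 grasp now in mag mm [-167.    52.6  181.8]
```

Call:
step_arm(
  steps=[
    {"x": -0.004, "y": 0.026, "z": 0.01, "ax": 0.3, "ay": -0.2, "az": -1, "claw": 0.07},
    {"x": -0.004, "y": 0.026, "z": 0.012, "ax": 0, "ay": 0, "az": 0, "claw": 0.07},
  ],
)

```text
time_s: 8.13
ee_pos: [0.518, 0.0, 0.111]
eef_rot: [-3.137, -0.603, 1.147]
force: [0.5, 0.9, 1.4]
grip_width: 0.07
```

```bash
python3 pre.py -.156 0 .15; python3 look.py 9 side,150,110,340,250,3.5 wrist
```

```text
t 8.13 tip [ 0.5099 -0.0181  0.1399] rpy [-3.137 -0.603  1.147] F [0.5 0.9 1.4] w 0.07
 shift mm [ 4.2 -2.4  9.7] turn [ 0.3 -0.2 -0.8]
 grasp now in mag mm [-165.1   -1.9  155.5]
{'time_s': np.float64(8.1333), 'ee_pos': array([0.518, 0.   , 0.111]), 'eef_rot': array([-3.1373, -0.603 ,  1.1471]), 'force': array([0.5275, 0.9326, 1.3917]), 'grip_width': np.float64(0.07)}
```

View pics/side9.png

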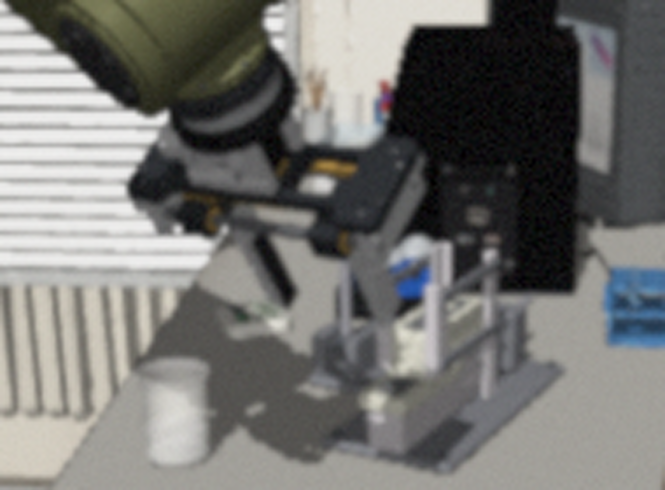

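View pics/wrist9.png

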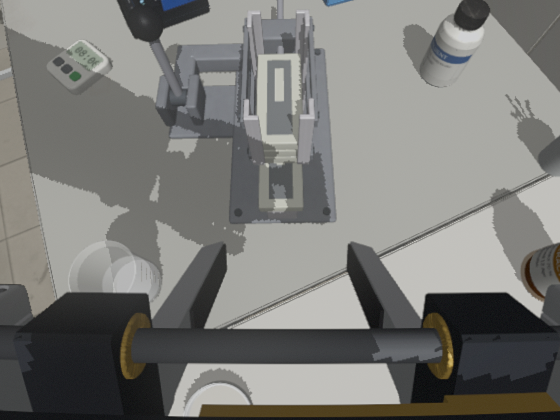

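Run:
```python
from h import *
b=np.load('pics/wrist9.npz');cw=cam('wrist',dict(ee_pos=b['p'],eef_rot=b['r']))
im=b['im'][90:230,200:360,::-1];cv2.imwrite('pics/wrist9c.png',cv2.resize(im,None,fx=4.2,fy=4.2,interpolation=cv2.INTER_CUBIC))
```

```text
(no output)
```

View pics/wrist9c.png

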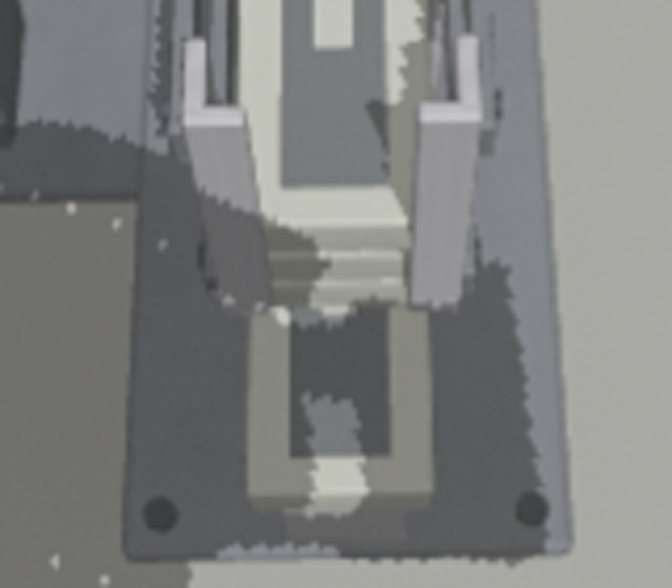

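Run:
```python
from h import *
b=np.load('pics/wrist9.npz');cw=cam('wrist',dict(ee_pos=b['p'],eef_rot=b['r']))
S=lambda x,y:(200+(x+.5)/4.2-.5,90+(y+.5)/4.2-.5)
f=onplane(cw,[S(434,494),S(248,494)],.052)[:,:2];v=f[1]-f[0];print('carrier front',f,np.linalg.norm(v),np.arctan2(-v[0],v[1]),f.mean(0))
q=onplane(cw,[S(572,550),S(124,556)],.008)[:,:2];v=q[1]-q[0];print('base',q,np.linalg.norm(v),np.arctan2(-v[0],v[1]),q.mean(0))
o=np.array([.569,.1245]);y=1.165;xv=np.array([np.cos(y),np.sin(y)]);yv=np.array([-xv[1],xv[0]])
r=onplane(cw,[S(484,106),S(186,112)],.128)[:,:2];v=r[1]-r[0];print('rails',np.linalg.norm(v),np.arctan2(-v[0],v[1]),r.mean(0))
for p in list(f)+list(q)+list(r): print((1000*np.array([(p-o)@xv,(p-o)@yv])).round(1))
```

```text
carrier front [[0.54905173 0.0319703 ]
 [0.51290924 0.04815312]] 0.03960003781497055 1.1498143877771252 [0.53098049 0.04006171]
base [[0.58204593 0.0187613 ]
 [0.48204654 0.06183899]] 0.1088832647195096 1.16404057777351 [0.53204623 0.04030014]
rails 0.051335682285656596 1.1720250330183304 [0.54867558 0.07931573]
[-92.9 -18.2]
[-92.3  21.4]
[-92.  -53.7]
[-91.9  55.2]
[-49.4 -24.8]
[-49.7  26.5]
```

```bash
python3 pre.py -.1 .001 .072
```

```text
t 8.23 tip [ 0.51   -0.0175  0.1377] rpy [-3.132 -0.603  1.145] F [-0.1 -0.8  0.5] w 0.0701
 shift mm [  6.8  -3.3 103.6] turn [ 0.1 -0.2 -1. ]
 grasp now in mag mm [-164.5   -1.8  153.3]
```

Call:
step_arm(
  steps=[
    {"x": 0.002, "y": -0.001, "z": 0.035, "ax": 0, "ay": 0, "az": -0.5, "claw": 0.07},
    {"x": 0.002, "y": -0.001, "z": 0.035, "ax": 0, "ay": 0, "az": -0.5, "claw": 0.07},
    {"x": 0.002, "y": -0.001, "z": 0.033, "ax": 0, "ay": 0, "az": 0, "claw": 0.07},
  ],
)

```text
time_s: 8.48
ee_pos: [0.5428, 0.0582, 0.0267]
eef_rot: [3.132, -0.6, 1.165]
force: [1.3, -0.6, -0.7]
grip_width: 0.0702
```

```bash
python3 pre.py -.081 .001 .046; python3 look.py 10 wrist
```

```text
t 8.48 tip [0.5347 0.0402 0.0556] rpy [ 3.132 -0.6    1.165] F [ 1.3 -0.6 -0.7] w 0.0702
 shift mm [ 2.8 -3.4 32.5] turn [ 0.5 -0.  -0. ]
 grasp now in mag mm [-101.8   -1.6   71.2]
{'time_s': np.float64(8.4833), 'ee_pos': array([0.5428, 0.0582, 0.0267]), 'eef_rot': array([ 3.1323, -0.6004,  1.1646]), 'force': array([ 1.256 , -0.6392, -0.6892]), 'grip_width': np.float64(0.0702)}
```

View pics/wrist10.png

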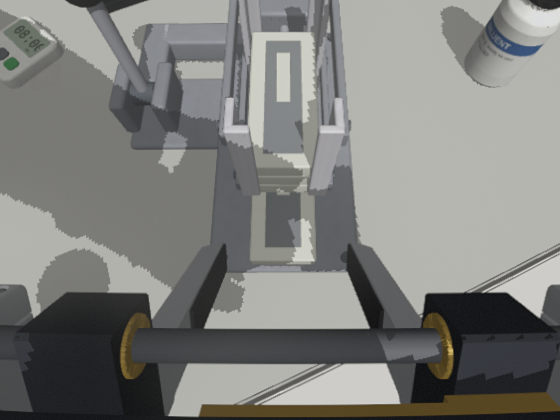

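Call:
step_arm(
  steps=[
    {"x": 0.001, "y": -0.002, "z": 0.018, "ax": 0.3, "ay": 0, "az": 0, "claw": 0.07},
    {"x": 0.001, "y": -0.002, "z": 0.014, "ax": 0.2, "ay": 0, "az": 0, "claw": 0.07},
    {"x": 0, "y": 0, "z": 0, "ax": 0, "ay": 0, "az": 0, "claw": 0.07},
  ],
)

```text
time_s: 8.78
ee_pos: [0.5419, 0.0848, -0.0078]
eef_rot: [-3.127, -0.597, 1.16]
force: [-0.4, -0.2, -0.3]
grip_width: 0.0697
```

```bash
python3 pre.py -.081 .001 .046; python3 look.py 11 side,200,130,330,250,5 wrist
```

```text
t 8.78 tip [0.5345 0.0666 0.0211] rpy [-3.127 -0.597  1.16 ] F [-0.4 -0.2 -0.3] w 0.0697
 shift mm [ 2.5  8.1 -9.6] turn [-0.7  0.2 -0.2]
 grasp now in mag mm [-77.5   8.6  36.8]
{'time_s': np.float64(8.7833), 'ee_pos': array([ 0.5419,  0.0848, -0.0078]), 'eef_rot': array([-3.1266, -0.5968,  1.1603]), 'force': array([-0.4128, -0.2174, -0.261 ]), 'grip_width': np.float64(0.0697)}
```

View pics/side11.png

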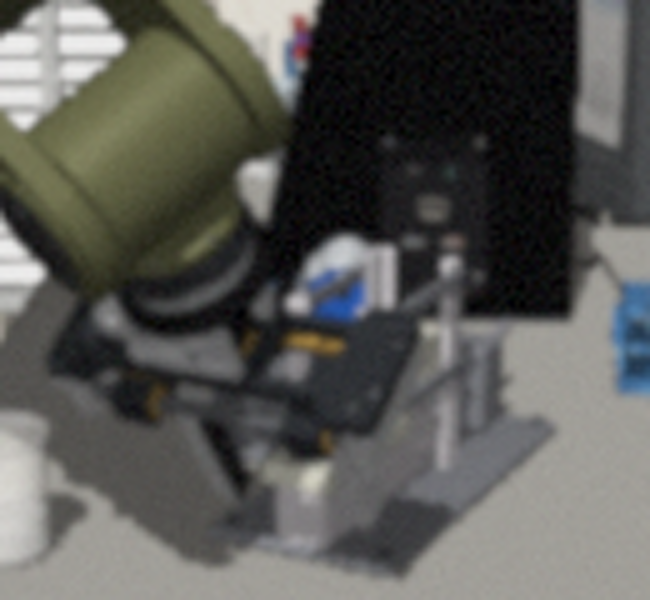

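View pics/wrist11.png

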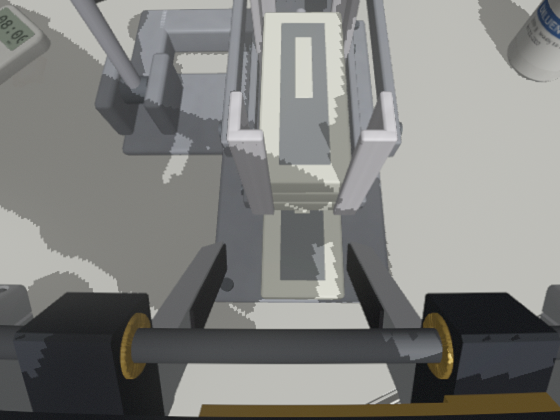

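Call:
step_arm(
  steps=[
    {"x": 0.001, "y": 0.005, "z": -0.006, "ax": -0.3, "ay": 0, "az": 0, "claw": 0.07},
    {"x": 0.001, "y": 0.002, "z": -0.003, "ax": -0.3, "ay": 0, "az": 0, "claw": 0.07},
    {"x": 0, "y": 0, "z": 0, "ax": 0, "ay": 0, "az": 0, "claw": 0.07},
  ],
)

```text
time_s: 9.13
ee_pos: [0.5496, 0.0753, 0.006]
eef_rot: [3.137, -0.598, 1.162]
force: [-0.2, -0.1, -0.5]
grip_width: 0.0698
```

```bash
python3 pre.py -.081 .001 .046
```

```text
t 9.13 tip [0.5416 0.0573 0.0349] rpy [ 3.137 -0.598  1.162] F [-0.2 -0.1 -0.5] w 0.0698
 shift mm [-0.6 -2.6  5.1] turn [ 0.3  0.1 -0.1]
 grasp now in mag mm [-83.2  -1.3  50.6]
```

Call:
step_arm(
  steps=[
    {"x": 0, "y": -0.0015, "z": 0.003, "ax": 0, "ay": 0, "az": 0, "claw": 0.07},
    {"x": 0, "y": 0, "z": 0, "ax": 0, "ay": 0, "az": 0, "claw": 0.07},
  ],
)

```text
time_s: 9.3
ee_pos: [0.5499, 0.0763, 0.0051]
eef_rot: [3.133, -0.598, 1.163]
force: [-0.1, -0.1, 0.7]
grip_width: 0.0699
```

```bash
python3 pre.py -.081 .001 .046
```

```text
t 9.3 tip [0.5418 0.0584 0.0341] rpy [ 3.133 -0.598  1.163] F [-0.1 -0.1  0.7] w 0.0699
 shift mm [-1.  -2.5  3.8] turn [ 0.5  0.1 -0.1]
 grasp now in mag mm [-82.2  -1.   49.8]
```

Call:
step_arm(
  steps=[
    {"x": -0.001, "y": -0.002, "z": 0.003, "ax": 0.3, "ay": 0, "az": 0, "claw": 0.07},
    {"x": 0, "y": 0, "z": 0, "ax": 0, "ay": 0, "az": 0, "claw": 0.05},
  ],
)

```text
time_s: 9.47
ee_pos: [0.5484, 0.0778, 0.0022]
eef_rot: [3.138, -0.598, 1.163]
force: [0.5, 1.5, 0.3]
grip_width: 0.0665
```

```bash
python3 pre.py -.081 .001 .046; python3 look.py 12 wrist
```

```text
t 9.47 tip [0.5405 0.0597 0.0311] rpy [ 3.138 -0.598  1.163] F [0.5 1.5 0.3] w 0.0665
 shift mm [ 0.  -0.6  1. ] turn [ 0.3  0.1 -0.1]
 grasp now in mag mm [-81.5   0.7  46.8]
{'time_s': np.float64(9.4667), 'ee_pos': array([0.5484, 0.0778, 0.0022]), 'eef_rot': array([ 3.138 , -0.5985,  1.1631]), 'force': array([0.5413, 1.4782, 0.2768]), 'grip_width': np.float64(0.0665)}
```

View pics/wrist12.png

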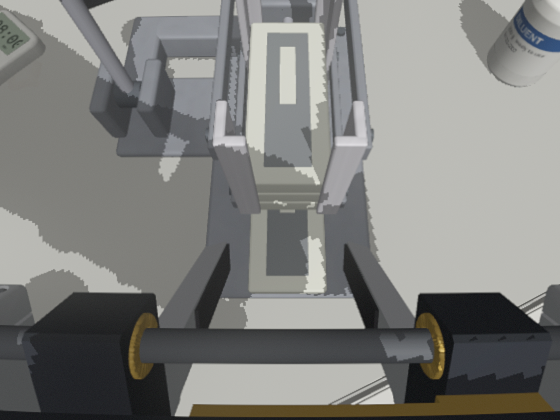

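Fingers straddle the protruding carrier (cols 248–326, row ~290), centred. Close.

Call:
step_arm(
  grip_force=25,
  steps=[
    {"x": 0, "y": 0, "z": 0, "ax": 0, "ay": 0, "az": 0, "claw": 0.045},
    {"x": 0, "y": 0, "z": 0, "ax": 0, "ay": 0, "az": 0, "claw": 0.042},
    {"x": 0, "y": 0, "z": 0, "ax": 0, "ay": 0, "az": 0, "claw": 0.036},
    {"x": 0, "y": 0, "z": 0, "ax": 0, "ay": 0, "az": 0, "claw": 0.03},
    {"x": 0, "y": 0, "z": 0, "ax": 0, "ay": 0, "az": 0, "claw": 0.03},
  ],
)

```text
time_s: 9.93
ee_pos: [0.5485, 0.0778, 0.0021]
eef_rot: [3.138, -0.598, 1.163]
force: [-0.6, -1.0, 0.5]
grip_width: 0.04
```

```bash
python3 pre.py -.1 .001 .046; python3 look.py 13 wrist
```

```text
t 9.93 tip [0.5406 0.0597 0.0311] rpy [ 3.138 -0.598  1.163] F [-0.6 -1.   0.5] w 0.04
 shift mm [-15.7  -0.5  -9.8] turn [ 0.3  0.1 -0.1]
 grasp now in mag mm [-81.4   0.6  46.8]
{'time_s': np.float64(9.9333), 'ee_pos': array([0.5485, 0.0778, 0.0021]), 'eef_rot': array([ 3.1383, -0.5984,  1.1629]), 'force': array([-0.6439, -1.0474,  0.4939]), 'grip_width': np.float64(0.04)}
```

View pics/wrist13.png

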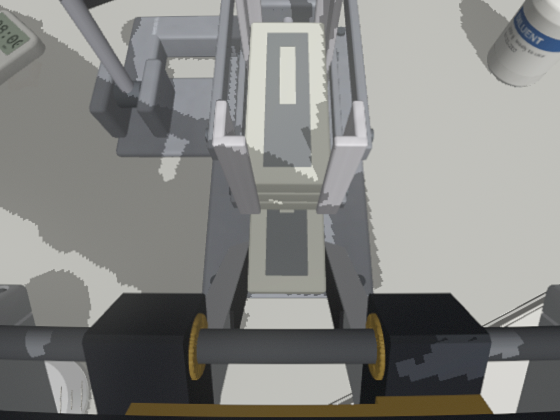

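Call:
step_arm(
  steps=[
    {"x": -0.004, "y": 0, "z": -0.003, "ax": 0, "ay": 0, "az": 0, "claw": 0.03},
    {"x": -0.006, "y": 0, "z": -0.004, "ax": 0, "ay": 0, "az": 0, "claw": 0.03},
    {"x": -0.006, "y": 0, "z": -0.004, "ax": 0, "ay": 0, "az": 0, "claw": 0.03},
  ],
)

```text
time_s: 10.23
ee_pos: [0.5401, 0.0599, 0.0021]
eef_rot: [3.139, -0.599, 1.165]
force: [1.1, 0.7, -0.1]
grip_width: 0.0396
```

```bash
python3 pre.py -.12 .001 .047
```

```text
t 10.23 tip [0.5322 0.0418 0.0311] rpy [ 3.139 -0.599  1.165] F [ 1.1  0.7 -0.1] w 0.0396
 shift mm [-15.3   0.1 -10.8] turn [ 0.2  0.1 -0. ]
 grasp now in mag mm [-101.2    1.2   46.7]
```

Smooth and level; continue.

Call:
step_arm(
  steps=[
    {"x": -0.007, "y": 0, "z": -0.005, "ax": 0, "ay": 0, "az": 0, "claw": 0.03},
    {"x": -0.007, "y": 0, "z": -0.005, "ax": 0, "ay": 0, "az": 0, "claw": 0.03},
    {"x": -0.007, "y": 0, "z": -0.005, "ax": 0, "ay": 0, "az": 0, "claw": 0.03},
  ],
)

```text
time_s: 10.48
ee_pos: [0.5285, 0.0334, 0.0026]
eef_rot: [3.139, -0.598, 1.164]
force: [-0.5, -0.5, 0.3]
grip_width: 0.0397
```

```bash
python3 pre.py -.155 .001 .047
```

```text
t 10.48 tip [0.5206 0.0154 0.0315] rpy [ 3.139 -0.598  1.164] F [-0.5 -0.5  0.3] w 0.0397
 shift mm [-20.6   0.3 -13.9] turn [ 0.2  0.1 -0. ]
 grasp now in mag mm [-130.1    1.4   47.2]
```

Call:
step_arm(
  steps=[
    {"x": -0.008, "y": 0, "z": -0.0055, "ax": 0, "ay": 0, "az": 0, "claw": 0.03},
    {"x": -0.008, "y": 0, "z": -0.0055, "ax": 0, "ay": 0, "az": 0, "claw": 0.03},
    {"x": -0.006, "y": 0, "z": -0.004, "ax": 0, "ay": 0, "az": 0, "claw": 0.03},
    {"x": 0, "y": 0, "z": 0, "ax": 0, "ay": 0, "az": 0, "claw": 0.03},
  ],
)

```text
time_s: 10.82
ee_pos: [0.5162, 0.0038, 0.0027]
eef_rot: [3.138, -0.598, 1.162]
force: [-0.1, -0.3, -0.3]
grip_width: 0.0398
```

```bash
python3 pre.py -.155 .001 .047;python3 look.py 14 side,170,130,330,250,4.5 wrist
```

```text
t 10.82 tip [ 0.5083 -0.0142  0.0316] rpy [ 3.138 -0.598  1.162] F [-0.1 -0.3 -0.3] w 0.0398
 shift mm [ 5.8 -0.2  4.3] turn [ 0.3  0.1 -0.1]
 grasp now in mag mm [-162.1    1.1   47.3]
{'time_s': np.float64(10.8167), 'ee_pos': array([0.5162, 0.0038, 0.0027]), 'eef_rot': array([ 3.1385, -0.5981,  1.1619]), 'force': array([-0.1334, -0.2628, -0.2754]), 'grip_width': np.float64(0.0398)}
```

View pics/side14.png

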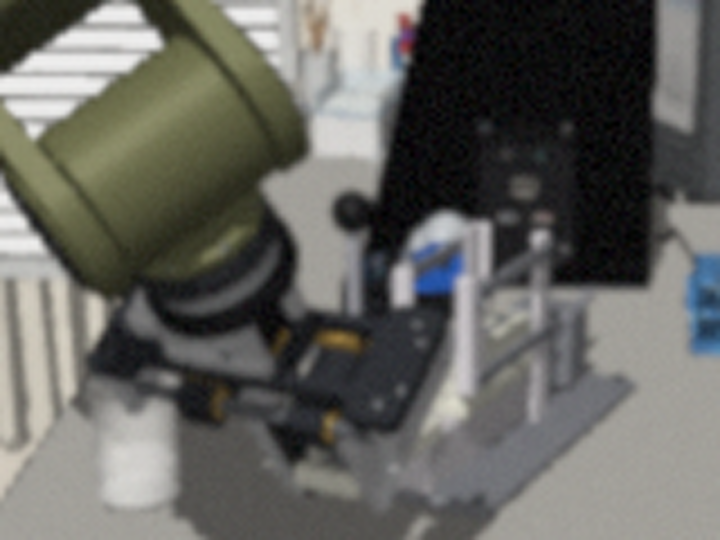

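View pics/wrist14.png

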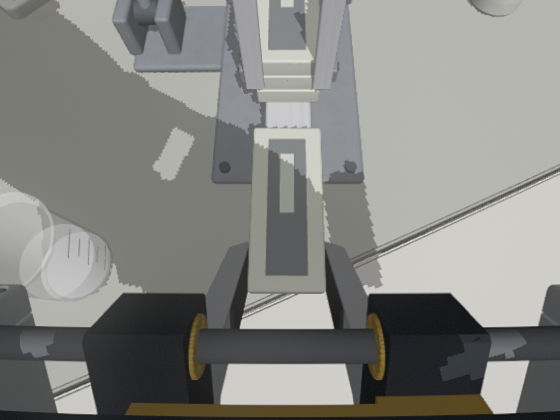

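Call:
step_arm(
  steps=[
    {"x": 0.008, "y": 0, "z": -0.012, "ax": 0, "ay": 0, "az": 0, "claw": 0.03},
    {"x": 0.013, "y": 0, "z": -0.018, "ax": 0, "ay": 0, "az": 0, "claw": 0.03},
    {"x": 0.013, "y": 0, "z": -0.018, "ax": 0, "ay": 0, "az": 0, "claw": 0.03},
    {"x": 0.008, "y": 0, "z": -0.012, "ax": 0, "ay": 0, "az": 0, "claw": 0.03},
  ],
)

```text
time_s: 11.25
ee_pos: [0.5151, 0.0077, 0.0753]
eef_rot: [-3.136, -0.598, 1.158]
force: [0.6, 0.6, 0.4]
grip_width: 0.0398
```

```bash
cat > blk.py <<'E'
import sys, json
from go import *
bx,by,yw=json.load(open('block.json')); o=np.array([bx,by]);xv=np.array([np.cos(yw),np.sin(yw)]);yv=np.array([-xv[1],xv[0]])
def run(a):
    p=a[3] if len(a)>3 else -.6; dy=a[4] if len(a)>4 else 0
    g=np.r_[o+xv*a[0]+yv*a[1],a[2]]; B=R.from_euler('xyz',[np.pi,p,yw+dy]); delta(g+B.apply([0,0,.019]),[np.pi,p,yw+dy])
    ob=ctrl.get_obs();A=R.from_euler('xyz',ob['eef_rot'])
    for n,L in(('grasp',-.054),('tip',-.035)):
        G=ob['ee_pos']+A.apply([0,0,L]);d=G[:2]-o
        print('',n,'in block mm',(1000*np.array([d@xv,d@yv,G[2]])).round(1))
if __name__=='__main__': run(list(map(float,sys.argv[1:])))
E
echo '[0.581,-0.2445,0.37]' > block.json; python3 blk.py -.11 0.005 .11
```

```text
t 11.25 tip [ 0.5074 -0.0104  0.1043] rpy [-3.136 -0.598  1.158] F [0.6 0.6 0.4] w 0.0398
 shift mm [-218.1  100.8 -137.2] turn [-25.8   0.2  37.3]
 grasp in block mm [  8.5 237.2 120. ]
 tip in block mm [ 16.  244.9 104.3]
```

Call:
step_arm(
  steps=[
    {"x": -0.02, "y": 0.012, "z": -0.014, "ax": -3.66, "ay": 0, "az": 5.35, "claw": 0.03},
    {"x": -0.02, "y": 0.015, "z": -0.013, "ax": -3.66, "ay": 0, "az": 5.35, "claw": 0.03},
    {"x": -0.018, "y": 0.018, "z": -0.012, "ax": -3.66, "ay": 0, "az": 5.35, "claw": 0.03},
    {"x": -0.017, "y": 0.02, "z": -0.011, "ax": -3.66, "ay": 0, "az": 5.35, "claw": 0.03},
  ],
)

```text
time_s: 11.58
ee_pos: [0.5228, -0.1038, 0.0789]
eef_rot: [3.139, -0.6, 0.705]
force: [1.2, -0.0, -1.2]
grip_width: 0.0395
```

```bash
python3 blk.py -.11 0.005 .11
```

```text
t 11.58 tip [ 0.5077 -0.1165  0.1078] rpy [ 3.139 -0.6    0.705] F [ 1.2 -0.  -1.2] w 0.0395
 shift mm [-106.8  114.2  -56.4] turn [-10.7  -0.   15.8]
 grasp in block mm [-32.2 142.3 123.5]
 tip in block mm [-22.1 145.8 107.8]
```

Call:
step_arm(
  steps=[
    {"x": -0.022, "y": 0.026, "z": -0.014, "ax": -2.7, "ay": 0, "az": 4, "claw": 0.03},
    {"x": -0.022, "y": 0.026, "z": -0.014, "ax": -2.7, "ay": 0, "az": 4, "claw": 0.03},
    {"x": -0.022, "y": 0.026, "z": -0.014, "ax": -2.7, "ay": 0, "az": 4, "claw": 0.03},
    {"x": -0.01, "y": 0.015, "z": -0.006, "ax": -1.5, "ay": 0, "az": 2, "claw": 0.03},
    {"x": 0, "y": 0, "z": 0, "ax": 0, "ay": 0, "az": 0, "claw": 0.03},
  ],
)

```text
time_s: 12.0
ee_pos: [0.4987, -0.2377, 0.0764]
eef_rot: [3.137, -0.602, 0.388]
force: [-0.2, 0.3, -1.2]
grip_width: 0.0398
```

```bash
python3 blk.py -.11 0.005 .11; python3 look.py 15 side,180,130,380,330,3 wrist top
```

```text
t 12.0 tip [ 0.4804 -0.245   0.1053] rpy [ 3.137 -0.602  0.388] F [-0.2  0.3 -1.2] w 0.0398
 shift mm [-11.   31.    5.9] turn [-0.3 -0.1  0.8]
 grasp in block mm [-104.8   35.8  121. ]
 tip in block mm [-94.   35.9 105.3]
{'time_s': np.float64(12.0), 'ee_pos': array([ 0.4987, -0.2377,  0.0764]), 'eef_rot': array([ 3.1371, -0.6016,  0.3877]), 'force': array([-0.2082,  0.2614, -1.209 ]), 'grip_width': np.float64(0.0398)}
```

View pics/wrist15.png

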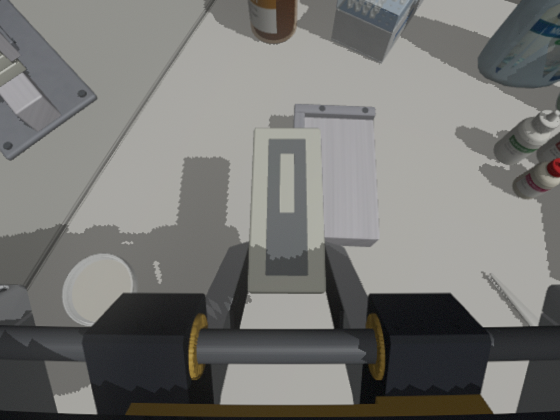

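View pics/side15.png

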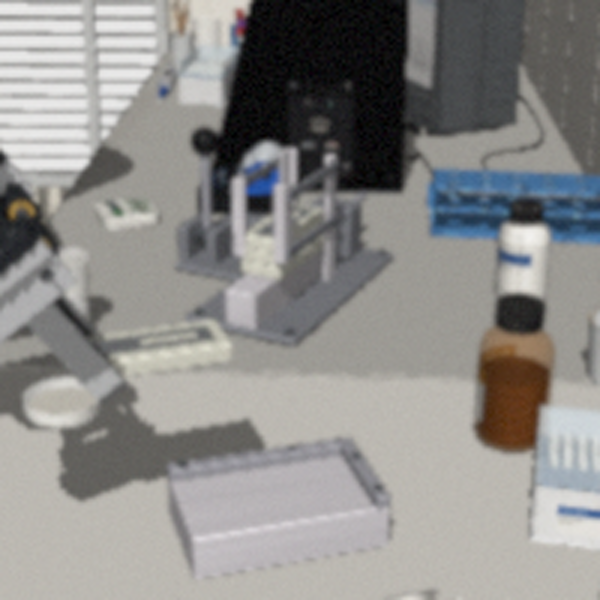

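View pics/top15.png

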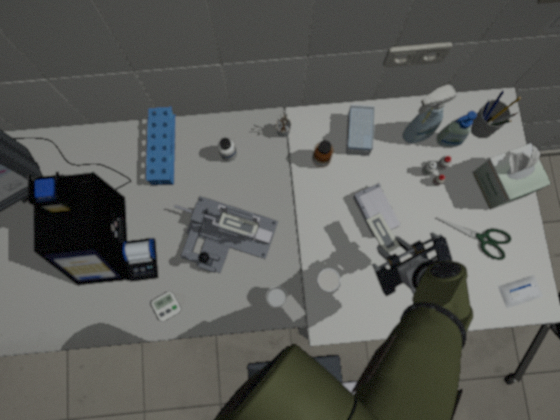

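Run:
```python
from h import *
b=np.load('pics/wrist15.npz')
im=b['im'][95:255,240:400,::-1];cv2.imwrite('pics/wrist15c.png',cv2.resize(im,None,fx=3.75,fy=3.75,interpolation=cv2.INTER_CUBIC))
```

```text
(no output)
```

View pics/wrist15c.png

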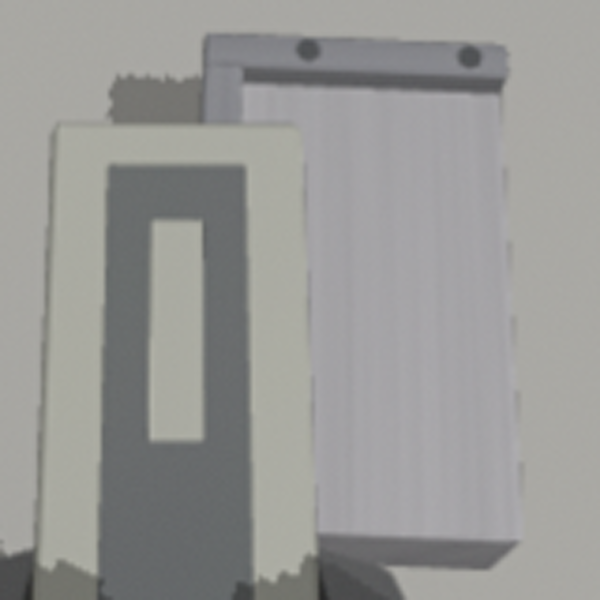

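```bash
python3 - <<'E'
from h import *
import json
b=np.load('pics/wrist15.npz');cw=cam('wrist',dict(ee_pos=b['p'],eef_rot=b['r']))
S=lambda x,y:(240+(x+.5)/3.75-.5,95+(y+.5)/3.75-.5)
L=[((206,36),.038,(63,38)),((508,47),.038,(63,-38)),((522,540),.03,(-63,-38)),((503,92),.03,(53,-38)),((244,68),.038,(53,28))]
W=np.array([onplane(cw,[S(*p)],z)[0,:2] for p,z,_ in L]);M=np.array([m for *_,m in L])/1000
def fit(W,M):
    mc=M.mean(0);wc=W.mean(0);H=(M-mc).T@(W-wc);a=np.arctan2(H[0,1]-H[1,0],H[0,0]+H[1,1])
    Q=np.array([[np.cos(a),-np.sin(a)],[np.sin(a),np.cos(a)]]);t=wc-Q@mc;return t,a,1000*(W-(M@Q.T+t))@Q
t,a,r=fit(W,M);print(t,a,r.round(1))
json.dump([t[0],t[1],a],open('block.json','w'))
# top view
c=cam('top');B=lambda x,y:(290+(x+.5)/4.5-.5,120+(y+.5)/4.5-.5)
W2=np.array([onplane(c,[B(*p)],z)[0,:2] for p,z in (((290,345),.038),((398,287),.038),((384,524),.038),((490,475),.03))])
print(fit(W2,np.array([(63,38),(63,-38),(-63,38),(-63,-38)])/1000))
# carrier pose: far corners at top z ~ grasp z+6-.8
zt=.121+.005
C=onplane(cw,[S(50,124),S(302,126)],zt);v=C[0]-C[1];print('carrier',C,np.linalg.norm(v),np.arctan2(-v[0],v[1]))
E
python3 blk.py -.09 0.004 .08
```

```text
[ 0.58372784 -0.25011189] 0.3445981983961945 [[-1.3 -0.6]
 [-0.8  0.1]
 [ 0.9  1. ]
 [ 1.5 -0.2]
 [-0.3 -0.3]]
(array([ 0.57978744, -0.24426039]), np.float64(0.3498117951629382), array([[-4.20200937, -1.2261129 ],
       [-0.19989291,  0.14789201],
       [ 2.41443261, -1.38174869],
       [ 1.98746966,  2.45996959]]))
carrier [[ 0.54138507 -0.19950581  0.126     ]
 [ 0.55631672 -0.2368241   0.126     ]] 0.04019463659580688 0.3806064309216987
t 12.15 tip [ 0.4812 -0.2421  0.1053] rpy [ 3.138 -0.602  0.394] F [ 0.4  0.1 -0.8] w 0.04
 shift mm [-12.8  39.5  41.1] turn [-1.4 -0.1  2.3]
 grasp in block mm [-104.6   41.7  120.9]
 tip in block mm [-93.8  42.2 105.3]
```

Call:
step_arm(
  steps=[
    {"x": -0.003, "y": 0.012, "z": 0.01, "ax": -0.5, "ay": 0, "az": 0.8, "claw": 0.03},
    {"x": -0.003, "y": 0.012, "z": 0.01, "ax": -0.5, "ay": 0, "az": 0.8, "claw": 0.03},
    {"x": -0.003, "y": 0.01, "z": 0.008, "ax": -0.4, "ay": 0, "az": 0.7, "claw": 0.03},
    {"x": 0, "y": 0, "z": 0, "ax": 0, "ay": 0, "az": 0, "claw": 0.03},
    {"x": 0, "y": 0, "z": 0, "ax": 0, "ay": 0, "az": 0, "claw": 0.03},
  ],
)

```text
time_s: 12.57
ee_pos: [0.5234, -0.2568, 0.048]
eef_rot: [3.141, -0.602, 0.358]
force: [0.3, -0.4, -0.7]
grip_width: 0.0398
```

```bash
python3 blk.py -.09 0.004 .08; python3 look.py 16 wrist
python3 - <<'E'
from h import *
b=np.load('pics/wrist16.npz')
im=b['im'][60:310,200:420,::-1];cv2.imwrite('pics/wrist16c.png',cv2.resize(im,None,fx=2.4,fy=2.4,interpolation=cv2.INTER_CUBIC))
print(ctrl.get_obs()['ee_pos'])
E
```

```text
t 12.57 tip [ 0.5048 -0.2638  0.0769] rpy [ 3.141 -0.602  0.358] F [ 0.3 -0.4 -0.7] w 0.0398
 shift mm [-7.6 10.  10. ] turn [-0.4 -0.1  0.6]
 grasp in block mm [-89.6  13.7  92.5]
 tip in block mm [-78.9  13.8  76.9]
{'time_s': np.float64(12.5667), 'ee_pos': array([ 0.5234, -0.2568,  0.048 ]), 'eef_rot': array([ 3.1415, -0.6024,  0.3575]), 'force': array([ 0.345 , -0.362 , -0.6915]), 'grip_width': np.float64(0.0398)}
[ 0.52332112 -0.25677369  0.04811744]
```

View pics/wrist16c.png

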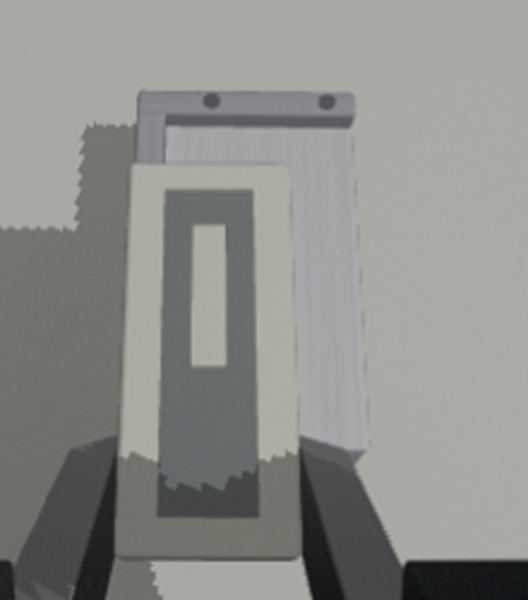

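```bash
cat > bfit.py <<'E'
from h import *
import json
def fit(W,M):
    mc=M.mean(0);wc=W.mean(0);H=(M-mc).T@(W-wc);a=np.arctan2(H[0,1]-H[1,0],H[0,0]+H[1,1])
    Q=np.array([[np.cos(a),-np.sin(a)],[np.sin(a),np.cos(a)]]);t=wc-Q@mc;return t,a,1000*(W-(M@Q.T+t))@Q
E
python3 - <<'E'
from bfit import *
b=np.load('pics/wrist16.npz');cw=cam('wrist',dict(ee_pos=b['p'],eef_rot=b['r']))
S=lambda x,y:(200+(x+.5)/2.4-.5,60+(y+.5)/2.4-.5)
L=[((137,92),.038,(63,38)),((355,94),.038,(63,-38)),((368,448),.03,(-63,-38)),((353,127),.03,(53,-38)),((165,115),.038,(53,28))]
W=np.array([onplane(cw,[S(*p)],z)[0,:2] for p,z,_ in L]);M=np.array([m for *_,m in L])/1000
t,a,r=fit(W,M);print(t,a,r.round(1))
json.dump([t[0],t[1],a],open('block.json','w'))
C=onplane(cw,[S(131,164),S(290,165)],.0925+.005);v=C[0]-C[1];print(np.linalg.norm(v),np.arctan2(-v[0],v[1]),np.arctan2(-(W[0]-W[1])[0],(W[0]-W[1])[1]),np.arctan2(*(W[3]-W[2])[::-1]))
Q=np.array([[np.cos(a),-np.sin(a)],[np.sin(a),np.cos(a)]]);print('carrier far corners in block',((C[:,:2]-t)@Q*1000).round(1))
E
python3 blk.py -.09 0.004 .08
```

```text
[ 0.58401374 -0.24842245] 0.3482899471531544 [[-0.9 -0.1]
 [-0.8 -0.2]
 [ 1.   0.9]
 [ 1.3 -0.4]
 [-0.5 -0.1]]
0.039643390223980945 0.3524939505530727 0.35033813106312894 0.33704672401679986
carrier far corners in block [[-6.3 31.7]
 [-6.1 -7.9]]
t 12.62 tip [ 0.5047 -0.2637  0.077 ] rpy [ 3.141 -0.602  0.358] F [ 0.4 -0.1 -1.1] w 0.0398
 shift mm [-6.9  8.9 10.6] turn [-0.3 -0.1  0.4]
 grasp in block mm [-90.5  12.6  92.6]
 tip in block mm [-79.7  12.7  77. ]
```

Call:
step_arm(
  steps=[
    {"x": -0.003, "y": 0.004, "z": 0.005, "ax": 0, "ay": 0, "az": 0.3, "claw": 0.03},
    {"x": -0.007, "y": 0.003, "z": 0.011, "ax": 0, "ay": 0, "az": 0, "claw": 0.03},
    {"x": -0.007, "y": 0, "z": 0.011, "ax": 0, "ay": 0, "az": 0, "claw": 0.03},
    {"x": 0, "y": 0, "z": 0, "ax": 0, "ay": 0, "az": 0, "claw": 0.03},
  ],
)

```text
time_s: 12.95
ee_pos: [0.5281, -0.2614, 0.0171]
eef_rot: [-3.142, -0.604, 0.357]
force: [-1.4, 0.2, -0.4]
grip_width: 0.0398
```

```bash
python3 blk.py -.088 0.004 .042
```

```text
t 12.95 tip [ 0.5094 -0.2683  0.0459] rpy [-3.142 -0.604  0.357] F [-1.4  0.2 -0.4] w 0.0398
 shift mm [-11.6   2.9  15.9] turn [-0.3 -0.2  0.4]
 grasp in block mm [-87.7   6.6  61.5]
 tip in block mm [-76.9   6.7  45.9]
```

Call:
step_arm(
  steps=[
    {"x": -0.004, "y": 0.001, "z": 0.006, "ax": 0, "ay": 0, "az": 0.2, "claw": 0.03},
    {"x": -0.004, "y": 0, "z": 0.005, "ax": 0, "ay": 0, "az": 0, "claw": 0.03},
    {"x": 0, "y": 0, "z": 0, "ax": 0, "ay": 0, "az": 0, "claw": 0.03},
  ],
)

```text
time_s: 13.2
ee_pos: [0.5284, -0.2622, 0.0035]
eef_rot: [-3.14, -0.605, 0.354]
force: [-0.5, 1.0, -0.3]
grip_width: 0.0398
```

```bash
python3 blk.py -.088 0.004 .037
```

```text
t 13.2 tip [ 0.5098 -0.2692  0.0323] rpy [-3.14  -0.605  0.354] F [-0.5  1.  -0.3] w 0.0398
 shift mm [-6.7  2.   8.8] turn [-0.3 -0.3  0.3]
 grasp in block mm [-87.7   5.7  48. ]
 tip in block mm [-76.9   5.8  32.3]
```

Call:
step_arm(
  steps=[
    {"x": -0.003, "y": 0, "z": 0.004, "ax": 0, "ay": 0, "az": 0, "claw": 0.03},
    {"x": -0.002, "y": 0, "z": 0.0025, "ax": 0, "ay": 0, "az": 0, "claw": 0.03},
    {"x": 0, "y": 0, "z": 0, "ax": 0, "ay": 0, "az": 0, "claw": 0.03},
  ],
)

```text
time_s: 13.45
ee_pos: [0.5282, -0.2626, -0.0047]
eef_rot: [-3.141, -0.605, 0.355]
force: [-0.2, 0.2, 0.0]
grip_width: 0.04
```

```bash
python3 blk.py -.088 0.004 .037
```

```text
t 13.45 tip [ 0.5095 -0.2695  0.024 ] rpy [-3.141 -0.605  0.355] F [-0.2  0.2  0. ] w 0.04
 shift mm [-1.8  1.7  2.2] turn [-0.3 -0.3  0.3]
 grasp in block mm [-88.    5.5  39.7]
 tip in block mm [-77.2   5.6  24. ]
```

Call:
step_arm(
  steps=[
    {"x": -0.001, "y": 0, "z": 0.0015, "ax": 0, "ay": 0, "az": 0, "claw": 0.03},
    {"x": 0, "y": 0, "z": 0, "ax": 0, "ay": 0, "az": 0, "claw": 0.03},
  ],
)

```text
time_s: 13.62
ee_pos: [0.5282, -0.2627, -0.0066]
eef_rot: [-3.141, -0.605, 0.355]
force: [-0.0, 0.4, 0.3]
grip_width: 0.0396
```

Call:
step_arm(
  steps=[
    {"x": -0.0005, "y": 0, "z": 0.001, "ax": 0, "ay": 0, "az": 0, "claw": 0.03},
  ],
)

```text
time_s: 13.7
ee_pos: [0.5285, -0.2628, -0.0074]
eef_rot: [-3.141, -0.605, 0.355]
force: [-0.2, 0.3, -0.6]
grip_width: 0.0399
```

```bash
python3 blk.py -.088 0.004 .037;python3 look.py 17 side,180,200,380,330,4 wrist
```

```text
t 13.7 tip [ 0.5098 -0.2697  0.0214] rpy [-3.141 -0.605  0.355] F [-0.2  0.3 -0.6] w 0.0399
 shift mm [-0.5  1.4 -0.1] turn [-0.2 -0.3  0.3]
 grasp in block mm [-87.8   5.2  37. ]
 tip in block mm [-77.    5.3  21.4]
{'time_s': np.float64(13.7), 'ee_pos': array([ 0.5285, -0.2628, -0.0074]), 'eef_rot': array([-3.1415, -0.6054,  0.355 ]), 'force': array([-0.2069,  0.31  , -0.5776]), 'grip_width': np.float64(0.0399)}
```

View pics/side17.png

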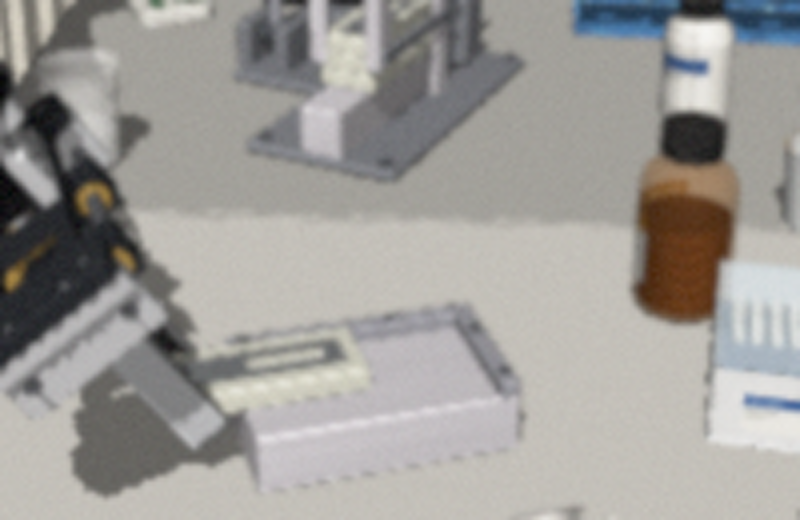

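View pics/wrist17.png

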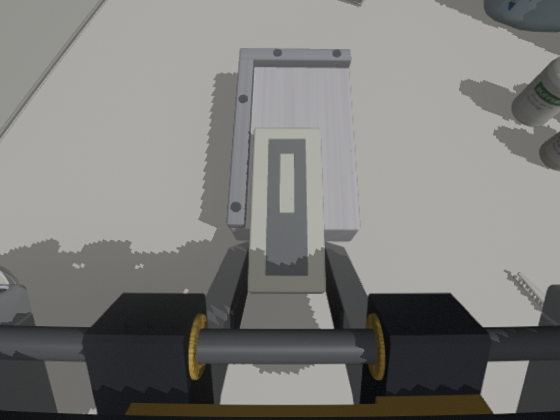

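Call:
step_arm(
  steps=[
    {"x": -0.0005, "y": 0, "z": 0.001, "ax": 0, "ay": 0, "az": 0, "claw": 0.03},
  ],
)

```text
time_s: 13.88
ee_pos: [0.5287, -0.2627, -0.0083]
eef_rot: [-3.142, -0.606, 0.355]
force: [-6.9, -0.2, 10.5]
grip_width: 0.0403
```

Call:
step_arm(
  steps=[
    {"x": 0, "y": 0, "z": 0, "ax": 0, "ay": 0, "az": 0, "claw": 0.05},
    {"x": 0, "y": 0, "z": 0, "ax": 0, "ay": 0, "az": 0, "claw": 0.07},
    {"x": 0, "y": 0, "z": 0, "ax": 0, "ay": 0, "az": 0, "claw": 0.07},
    {"x": 0, "y": 0, "z": 0, "ax": 0, "ay": 0, "az": 0, "claw": 0.07},
  ],
)

```text
time_s: 14.22
ee_pos: [0.5289, -0.2629, -0.0081]
eef_rot: [3.141, -0.606, 0.355]
force: [0.3, 0.5, -0.1]
grip_width: 0.0635
```

```bash
python3 blk.py -.13 0.005 .05;python3 look.py 18 wrist
```

```text
t 14.22 tip [ 0.5102 -0.2698  0.0207] rpy [ 3.141 -0.606  0.355] F [ 0.3  0.5 -0.1] w 0.0635
 shift mm [-27.5  -0.1 -35.5] turn [-0.2 -0.3  0.3]
 grasp in block mm [-87.5   5.   36.3]
 tip in block mm [-76.7   5.1  20.7]
{'time_s': np.float64(14.2167), 'ee_pos': array([ 0.5289, -0.2629, -0.0081]), 'eef_rot': array([ 3.1409, -0.606 ,  0.3555]), 'force': array([ 0.2794,  0.4747, -0.1447]), 'grip_width': np.float64(0.0635)}
```

View pics/wrist18.png

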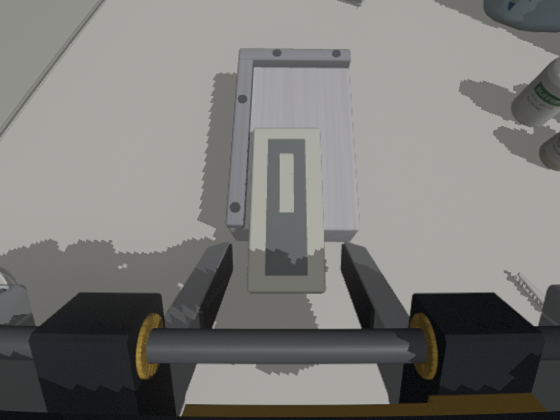

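Call:
step_arm(
  steps=[
    {"x": 0, "y": 0, "z": -0.02, "ax": 0, "ay": 0, "az": 0, "claw": 0.07},
    {"x": 0, "y": 0, "z": -0.03, "ax": 0, "ay": 0, "az": 0, "claw": 0.07},
    {"x": -0.01, "y": 0, "z": -0.03, "ax": 0, "ay": 0, "az": 0, "claw": 0.07},
    {"x": -0.01, "y": 0, "z": -0.02, "ax": 0, "ay": 0, "az": 0, "claw": 0.05},
  ],
)

```text
time_s: 14.6
ee_pos: [0.4586, -0.2861, 0.0621]
eef_rot: [-3.136, -0.603, 0.356]
force: [0.3, 0.7, 0.3]
grip_width: 0.0662
```

Call:
step_arm(
  steps=[
    {"x": 0, "y": 0, "z": 0, "ax": 0, "ay": -6.9, "az": 0, "claw": 0.03},
    {"x": 0, "y": 0, "z": 0, "ax": 0, "ay": -6.9, "az": 0, "claw": 0.0},
    {"x": 0, "y": 0, "z": 0, "ax": 0, "ay": -6.9, "az": 0, "claw": 0},
    {"x": 0, "y": 0, "z": 0, "ax": 0, "ay": -6.9, "az": 0, "claw": 0},
    {"x": 0, "y": 0, "z": 0, "ax": 0, "ay": -6.9, "az": 0, "claw": 0},
  ],
)

```text
time_s: 15.02
ee_pos: [0.4523, -0.2958, 0.0673]
eef_rot: [3.13, 0.01, 0.342]
force: [-0.3, 0.1, 0.2]
grip_width: 0.0333
```

```bash
python3 blk.py -.125 0.003 .1 0;python3 look.py 19 wrist side,180,180,380,330,4
```

```text
t 15.02 tip [ 0.4525 -0.2953  0.1023] rpy [3.13  0.01  0.342] F [-0.3  0.1  0.2] w 0.0333
 shift mm [15.2 -2.9 21.1] turn [ 0.6  0.6 -0.4]
 grasp in block mm [-139.4    1.   121.3]
 tip in block mm [-139.6    0.8  102.3]
{'time_s': np.float64(15.0167), 'ee_pos': array([ 0.4523, -0.2958,  0.0673]), 'eef_rot': array([3.1304, 0.0101, 0.3421]), 'force': array([-0.2834,  0.1474,  0.2417]), 'grip_width': np.float64(0.0333)}
```

View pics/wrist19.png

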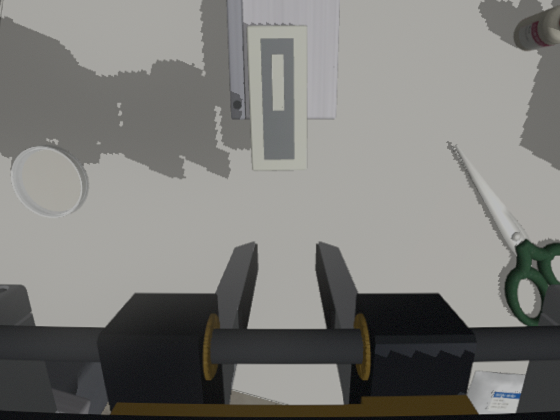

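View pics/side19.png

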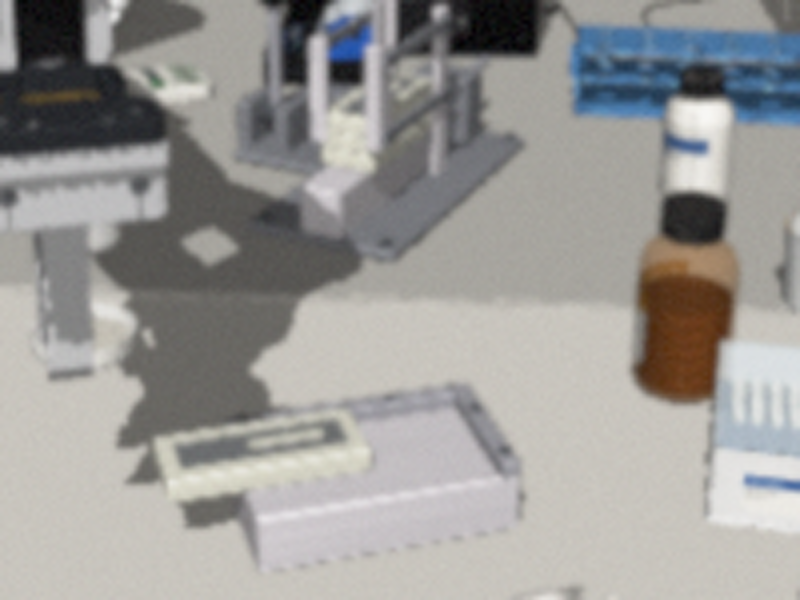

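Call:
step_arm(
  steps=[
    {"x": 0.008, "y": -0.002, "z": 0.025, "ax": 0.4, "ay": 0.4, "az": 0, "claw": 0.01},
    {"x": 0.008, "y": -0.001, "z": 0.02, "ax": 0, "ay": 0, "az": 0, "claw": 0.01},
    {"x": 0, "y": 0, "z": 0.008, "ax": 0, "ay": 0, "az": 0, "claw": 0.01},
    {"x": 0, "y": 0, "z": 0, "ax": 0, "ay": 0, "az": 0, "claw": 0.01},
  ],
)

```text
time_s: 15.45
ee_pos: [0.4693, -0.2849, 0.0115]
eef_rot: [3.141, -0.004, 0.35]
force: [0.2, 0.0, 0.4]
grip_width: 0.0099
```

```bash
python3 blk.py -.115 0.004 .0545 0
```

```text
t 15.45 tip [ 0.4691 -0.2849  0.0465] rpy [ 3.141 -0.004  0.35 ] F [0.2 0.  0.4] w 0.0099
 shift mm [ 5.3  0.9 11.1] turn [ 0.1 -0.2  0.1]
 grasp in block mm [-120.5    5.    65.5]
 tip in block mm [-120.4    4.9   46.5]
```

Call:
step_arm(
  steps=[
    {"x": 0.002, "y": 0, "z": 0.005, "ax": 0, "ay": 0, "az": 0, "claw": 0.01},
    {"x": 0.001, "y": 0, "z": 0.003, "ax": 0, "ay": 0, "az": 0, "claw": 0.01},
    {"x": 0, "y": 0, "z": 0, "ax": 0, "ay": 0, "az": 0, "claw": 0.01},
  ],
)

```text
time_s: 15.7
ee_pos: [0.4714, -0.2847, 0.0041]
eef_rot: [3.141, -0.006, 0.348]
force: [0.5, -0.2, -0.6]
grip_width: 0.01
```

```bash
python3 blk.py -.115 0.004 .0545 0
```

```text
t 15.7 tip [ 0.4712 -0.2847  0.0391] rpy [ 3.141 -0.006  0.348] F [ 0.5 -0.2 -0.6] w 0.01
 shift mm [3.2 0.4 3.6] turn [ 0.  -0.3  0. ]
 grasp in block mm [-118.5    4.4   58.1]
 tip in block mm [-118.4    4.4   39.1]
```

Call:
step_arm(
  steps=[
    {"x": 0.004, "y": 0, "z": 0.0025, "ax": 0, "ay": 0, "az": 0, "claw": 0.01},
    {"x": 0.006, "y": 0, "z": 0.0, "ax": 0, "ay": 0, "az": 0, "claw": 0.01},
    {"x": 0.006, "y": 0, "z": 0.0, "ax": 0, "ay": 0, "az": 0, "claw": 0.01},
  ],
)

```text
time_s: 15.95
ee_pos: [0.4871, -0.2802, 0.0032]
eef_rot: [3.139, -0.007, 0.346]
force: [-0.3, -0.2, -0.2]
grip_width: 0.0098
```

```bash
python3 blk.py -.051 0.006 .0545 0
```

```text
t 15.95 tip [ 0.4868 -0.2802  0.0382] rpy [ 3.139 -0.007  0.346] F [-0.3 -0.2 -0.2] w 0.0098
 shift mm [50.9 -2.9  3. ] turn [ 0.1 -0.4 -0.1]
 grasp in block mm [-102.3    3.4   57.2]
 tip in block mm [-102.2    3.3   38.2]
```

Call:
step_arm(
  steps=[
    {"x": 0.006, "y": -0.0005, "z": 0.001, "ax": 0, "ay": 0, "az": 0, "claw": 0.01},
    {"x": 0.006, "y": -0.0005, "z": 0.001, "ax": 0, "ay": 0, "az": 0, "claw": 0.01},
    {"x": 0.006, "y": -0.0005, "z": 0.001, "ax": 0, "ay": -0.2, "az": 0, "claw": 0.01},
  ],
)

```text
time_s: 16.2
ee_pos: [0.5061, -0.2721, 0.0011]
eef_rot: [3.138, -0.005, 0.347]
force: [-0.7, -0.3, 0.1]
grip_width: 0.01
```

```bash
python3 blk.py -.051 0.006 .0545 0
```

```text
t 16.2 tip [ 0.5059 -0.2721  0.0361] rpy [ 3.138 -0.005  0.347] F [-0.7 -0.3  0.1] w 0.01
 shift mm [30.3 -1.7  0.7] turn [ 0.2 -0.3 -0.1]
 grasp in block mm [-81.6   4.5  55.1]
 tip in block mm [-81.5   4.5  36.1]
```

Call:
step_arm(
  steps=[
    {"x": 0.006, "y": -0.0002, "z": 0.0005, "ax": 0, "ay": 0, "az": 0, "claw": 0.01},
    {"x": 0.006, "y": -0.0002, "z": 0.0005, "ax": 0, "ay": 0, "az": 0, "claw": 0.01},
    {"x": 0.005, "y": 0, "z": 0, "ax": 0, "ay": -0.2, "az": 0, "claw": 0.01},
    {"x": 0, "y": 0, "z": 0, "ax": 0, "ay": 0, "az": 0, "claw": 0.01},
  ],
)

```text
time_s: 16.53
ee_pos: [0.5251, -0.2642, -0.0002]
eef_rot: [3.138, -0.001, 0.348]
force: [0.6, -0.8, -0.9]
grip_width: 0.0099
```

```bash
python3 blk.py -.051 0.006 .0545 0; python3 look.py 20 wrist top,340,160,440,250,6
```

```text
t 16.53 tip [ 0.525  -0.2641  0.0347] rpy [ 3.138e+00 -1.000e-03  3.480e-01] F [ 0.6 -0.8 -0.9] w 0.0099
 shift mm [ 9.8 -0.7 -0.7] turn [ 0.2 -0.  -0. ]
 grasp in block mm [-60.8   5.5  53.7]
 tip in block mm [-60.8   5.4  34.7]
{'time_s': np.float64(16.5333), 'ee_pos': array([ 5.251e-01, -2.642e-01, -2.000e-04]), 'eef_rot': array([ 3.1379e+00, -7.0000e-04,  3.4820e-01]), 'force': array([ 0.6433, -0.7959, -0.8857]), 'grip_width': np.float64(0.0099)}
```

View pics/wrist20.png

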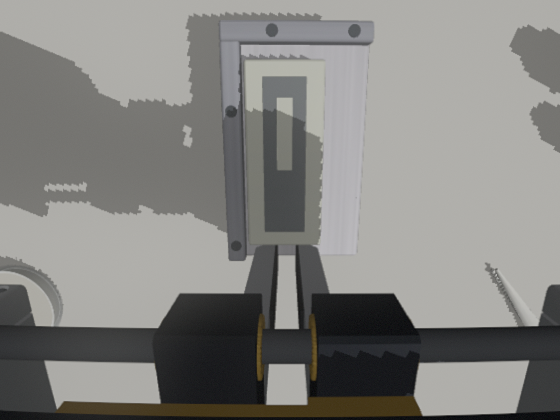

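View pics/top20.png

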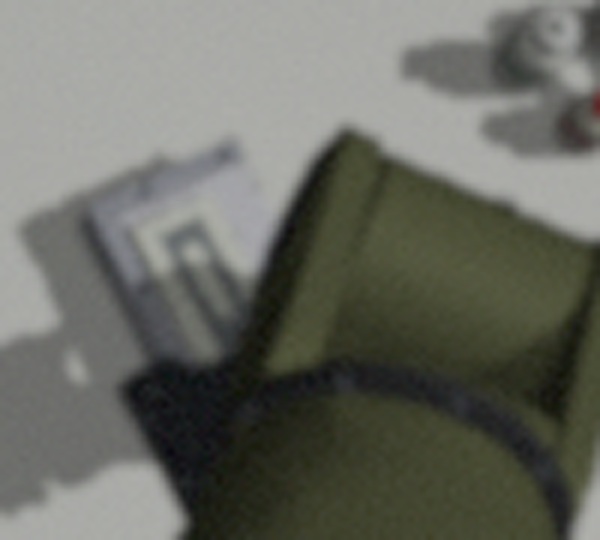

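Call:
step_arm(
  steps=[
    {"x": 0.004, "y": 0, "z": 0, "ax": 0, "ay": 0, "az": 0, "claw": 0.01},
    {"x": 0.003, "y": 0, "z": 0, "ax": 0, "ay": 0, "az": 0, "claw": 0.01},
  ],
)

```text
time_s: 16.8
ee_pos: [0.5306, -0.2623, -0.0004]
eef_rot: [3.138, -0.0, 0.347]
force: [-0.1, -0.6, 0.0]
grip_width: 0.0096
```

Call:
step_arm(
  steps=[
    {"x": 0.002, "y": 0, "z": 0, "ax": 0, "ay": 0, "az": 0, "claw": 0.01},
  ],
)

```text
time_s: 16.88
ee_pos: [0.5326, -0.2616, -0.0003]
eef_rot: [3.138, -0.0, 0.347]
force: [0.8, 0.5, -0.2]
grip_width: 0.0097
```

Call:
step_arm(
  steps=[
    {"x": 0.001, "y": 0, "z": 0, "ax": 0, "ay": 0, "az": 0, "claw": 0.01},
  ],
)

```text
time_s: 16.97
ee_pos: [0.5332, -0.2613, -0.0003]
eef_rot: [3.139, 0.001, 0.347]
force: [-10.6, -2.5, 5.7]
grip_width: 0.0102
```

```bash
python3 blk.py -.051 0.006 .0545 0
```

```text
t 16.97 tip [ 0.5332 -0.2612  0.0347] rpy [3.139e+00 1.000e-03 3.470e-01] F [-10.6  -2.5   5.7] w 0.0102
 shift mm [ 1.1 -0.8 -0.8] turn [ 0.2  0.  -0.1]
 grasp in block mm [-52.1   5.3  53.7]
 tip in block mm [-52.1   5.3  34.7]
```

Call:
step_arm(
  steps=[
    {"x": -0.01, "y": 0, "z": 0, "ax": 0, "ay": 0, "az": 0, "claw": 0.01},
    {"x": -0.01, "y": 0, "z": -0.005, "ax": 0, "ay": 0, "az": 0, "claw": 0.0},
    {"x": 0, "y": 0, "z": -0.03, "ax": 0, "ay": 0, "az": 0, "claw": 0},
    {"x": 0, "y": 0, "z": -0.025, "ax": 0, "ay": 0, "az": 0, "claw": 0},
    {"x": 0, "y": 0, "z": 0, "ax": 0, "ay": 0, "az": 0, "claw": 0},
  ],
)

```text
time_s: 17.38
ee_pos: [0.5098, -0.2688, 0.061]
eef_rot: [-3.141, 0.003, 0.346]
force: [0.5, 0.2, -0.1]
grip_width: 0.0004
```

Call:
step_arm(
  steps=[
    {"x": 0, "y": 0, "z": 0, "ax": 0, "ay": 0, "az": 0, "claw": 0},
  ],
)

```text
time_s: 17.47
ee_pos: [0.5093, -0.2693, 0.0619]
eef_rot: [3.141, 0.002, 0.346]
force: [-0.1, 0.1, -0.8]
grip_width: 0.0006
```

```bash
python3 blk.py .005 -.045 .1 0; python3 look.py 21 wrist
python3 - <<'E'
from h import *
b=np.load('pics/wrist21.npz')
im=b['im'][0:280,180:400,::-1];cv2.imwrite('pics/wrist21c.png',cv2.resize(im,None,fx=2.1,fy=2.1,interpolation=cv2.INTER_CUBIC))
E
```

```text
t 17.47 tip [ 0.5094 -0.2693  0.0969] rpy [3.141e+00 2.000e-03 3.460e-01] F [-0.1  0.1 -0.8] w 0.0006
 shift mm [82.5 50.6 15.8] turn [ 0.1  0.1 -0.2]
 grasp in block mm [-77.2   5.9 115.9]
 tip in block mm [-77.3   5.9  96.9]
{'time_s': np.float64(17.4667), 'ee_pos': array([ 0.5093, -0.2693,  0.0619]), 'eef_rot': array([3.1406e+00, 1.8000e-03, 3.4560e-01]), 'force': array([-0.1213,  0.1238, -0.8008]), 'grip_width': np.float64(0.0006)}
```

View pics/wrist21c.png

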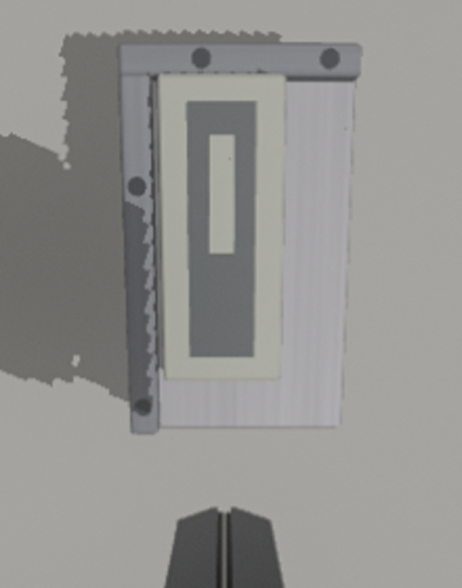

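Call:
step_arm(
  steps=[
    {"x": 0.005, "y": 0.025, "z": 0, "ax": 0, "ay": 0, "az": 0, "claw": 0},
    {"x": 0.025, "y": 0.02, "z": 0, "ax": 0, "ay": 0, "az": 0, "claw": 0},
    {"x": 0.025, "y": 0.005, "z": 0.01, "ax": 0, "ay": 0, "az": 0, "claw": 0},
    {"x": 0.02, "y": 0, "z": 0.01, "ax": 0, "ay": 0, "az": 0, "claw": 0},
    {"x": 0, "y": 0, "z": 0.01, "ax": 0, "ay": 0, "az": 0, "claw": 0},
  ],
)

```text
time_s: 17.93
ee_pos: [0.5979, -0.2934, 0.0296]
eef_rot: [3.14, 0.001, 0.343]
force: [-1.1, 1.0, 0.3]
grip_width: 0.0005
```

```bash
python3 blk.py .003 -.042 .055 0
```

```text
t 17.93 tip [ 0.5979 -0.2934  0.0646] rpy [3.14e+00 1.00e-03 3.43e-01] F [-1.1  1.   0.3] w 0.0005
 shift mm [ 5.3 -5.1 28.6] turn [ 0.1  0.1 -0.3]
 grasp in block mm [ -2.2 -47.   83.6]
 tip in block mm [ -2.2 -47.   64.6]
```

Call:
step_arm(
  steps=[
    {"x": 0.002, "y": 0, "z": 0.01, "ax": 0, "ay": 0, "az": 0, "claw": 0},
    {"x": 0.002, "y": -0.002, "z": 0.01, "ax": 0, "ay": 0, "az": -0.2, "claw": 0},
    {"x": 0, "y": -0.002, "z": 0.003, "ax": 0, "ay": 0, "az": 0, "claw": 0},
    {"x": 0, "y": 0, "z": 0, "ax": 0, "ay": 0, "az": 0, "claw": 0},
  ],
)

```text
time_s: 18.27
ee_pos: [0.5963, -0.2871, -0.0012]
eef_rot: [-3.137, 0.007, 0.347]
force: [0.8, -0.3, 0.4]
grip_width: 0.0002
```

```bash
python3 blk.py .003 -.0245 .0545 0
```

```text
t 18.27 tip [ 0.5966 -0.2871  0.0338] rpy [-3.137  0.007  0.347] F [ 0.8 -0.3  0.4] w 0.0002
 shift mm [  4.6 -16.   -1.7] turn [-0.3  0.4 -0.1]
 grasp in block mm [ -1.2 -40.8  52.8]
 tip in block mm [ -1.4 -40.7  33.8]
```

Call:
step_arm(
  steps=[
    {"x": 0.001, "y": -0.004, "z": -0.001, "ax": -0.2, "ay": 0.3, "az": 0, "claw": 0},
    {"x": 0.001, "y": -0.004, "z": 0, "ax": 0, "ay": 0, "az": 0, "claw": 0},
    {"x": 0, "y": -0.002, "z": 0, "ax": 0, "ay": 0, "az": 0, "claw": 0},
  ],
)

```text
time_s: 18.52
ee_pos: [0.5937, -0.2769, 0.0007]
eef_rot: [-3.141, 0.001, 0.346]
force: [-0.1, 0.5, -0.0]
grip_width: 0.0007
```

```bash
python3 blk.py .003 -.0245 .0545 0
```

```text
t 18.52 tip [ 0.5938 -0.2769  0.0357] rpy [-3.141e+00  1.000e-03  3.460e-01] F [-0.1  0.5 -0. ] w 0.0007
 shift mm [ 3.6 -5.6  0.2] turn [-0.   0.  -0.2]
 grasp in block mm [ -0.5 -30.1  54.7]
 tip in block mm [ -0.5 -30.1  35.7]
```

Call:
step_arm(
  steps=[
    {"x": 0.001, "y": -0.002, "z": 0, "ax": 0, "ay": 0, "az": 0, "claw": 0},
    {"x": 0, "y": -0.0015, "z": 0, "ax": 0, "ay": 0, "az": 0, "claw": 0},
  ],
)

```text
time_s: 18.68
ee_pos: [0.5937, -0.2729, 0.0021]
eef_rot: [3.141, -0.001, 0.346]
force: [-0.4, 0.1, -0.1]
grip_width: 0.0005
```

Call:
step_arm(
  steps=[
    {"x": 0, "y": -0.0015, "z": 0, "ax": 0, "ay": 0, "az": 0, "claw": 0},
  ],
)

```text
time_s: 18.77
ee_pos: [0.5934, -0.2714, 0.0026]
eef_rot: [3.14, -0.001, 0.346]
force: [-0.1, -0.2, 0.4]
grip_width: 0.0002
```

Call:
step_arm(
  steps=[
    {"x": 0, "y": -0.0015, "z": 0, "ax": 0, "ay": 0, "az": 0, "claw": 0},
  ],
)

```text
time_s: 18.85
ee_pos: [0.5929, -0.2699, 0.003]
eef_rot: [3.14, -0.001, 0.346]
force: [-0.5, -0.1, 0.3]
grip_width: 0.0005
```

```bash
python3 blk.py .003 -.0245 .0545 0
```

```text
t 18.85 tip [ 0.5929 -0.2698  0.038 ] rpy [ 3.14e+00 -1.00e-03  3.46e-01] F [-0.5 -0.1  0.3] w 0.0005
 shift mm [1.9 1.3 2.5] turn [ 0.1 -0.1 -0.1]
 grasp in block mm [  1.  -23.1  57. ]
 tip in block mm [  1.  -23.1  38. ]
```

Call:
step_arm(
  steps=[
    {"x": 0.0005, "y": -0.001, "z": 0.002, "ax": 0, "ay": 0, "az": 0, "claw": 0},
  ],
)

```text
time_s: 18.93
ee_pos: [0.5933, -0.2688, 0.0015]
eef_rot: [3.139, -0.002, 0.346]
force: [0.1, 0.0, -0.1]
grip_width: 0.0002
```

Call:
step_arm(
  steps=[
    {"x": 0, "y": -0.0015, "z": 0, "ax": 0, "ay": 0, "az": 0, "claw": 0},
  ],
)

```text
time_s: 19.02
ee_pos: [0.5929, -0.2674, 0.0014]
eef_rot: [3.139, -0.002, 0.346]
force: [0.1, 0.1, 0.1]
grip_width: 0.0009
```

```bash
python3 blk.py .003 -.0245 .0545 0; python3 look.py 22 wrist side,220,240,330,330,6
```

```text
t 19.02 tip [ 0.5928 -0.2673  0.0364] rpy [ 3.139e+00 -2.000e-03  3.460e-01] F [0.1 0.1 0.1] w 0.0009
 shift mm [1.2 3.6 0.9] turn [ 0.2 -0.1 -0.1]
 grasp in block mm [  1.7 -20.7  55.4]
 tip in block mm [  1.8 -20.8  36.4]
{'time_s': np.float64(19.0167), 'ee_pos': array([ 0.5929, -0.2674,  0.0014]), 'eef_rot': array([ 3.1389e+00, -2.2000e-03,  3.4580e-01]), 'force': array([0.1121, 0.1407, 0.0857]), 'grip_width': np.float64(0.0009)}
```

View pics/wrist22.png

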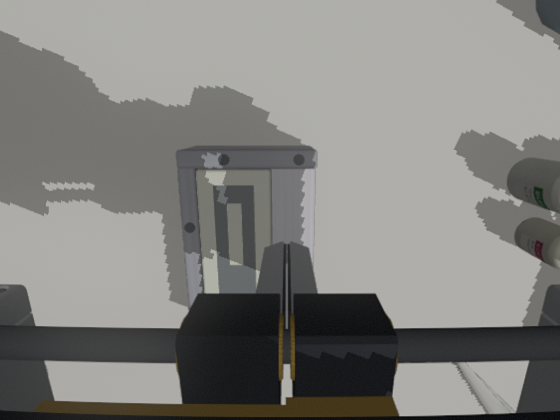

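View pics/side22.png

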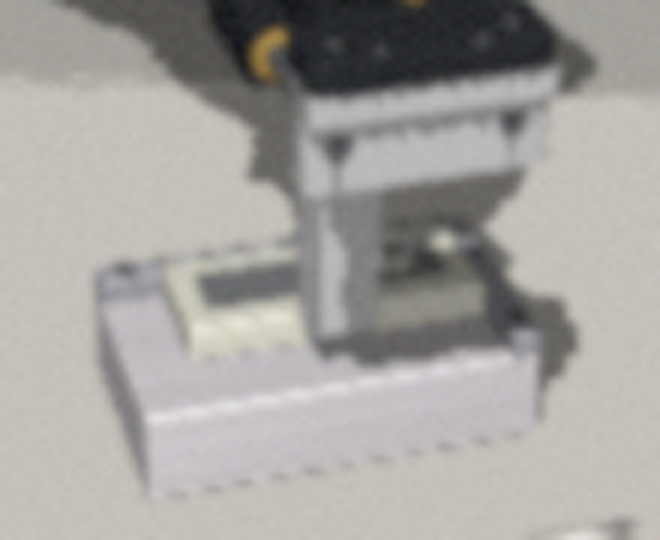

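Call:
step_arm(
  steps=[
    {"x": 0, "y": -0.0015, "z": 0, "ax": 0, "ay": 0, "az": 0, "claw": 0},
  ],
)

```text
time_s: 19.2
ee_pos: [0.5923, -0.266, 0.0014]
eef_rot: [3.139, -0.002, 0.346]
force: [2.5, -6.0, 1.8]
grip_width: 0.0003
```

Call:
step_arm(
  steps=[
    {"x": 0, "y": -0.0015, "z": 0, "ax": 0, "ay": 0, "az": 0, "claw": 0},
  ],
)

```text
time_s: 19.28
ee_pos: [0.5924, -0.2657, 0.0019]
eef_rot: [3.136, -0.003, 0.346]
force: [3.8, -11.8, 2.2]
grip_width: 0.0006
```

Call:
step_arm(
  steps=[
    {"x": 0, "y": -0.0015, "z": 0.0005, "ax": 0, "ay": 0, "az": 0, "claw": 0},
  ],
)

```text
time_s: 19.37
ee_pos: [0.5925, -0.2659, 0.0021]
eef_rot: [3.133, -0.004, 0.345]
force: [2.1, -10.5, 1.1]
grip_width: 0.0002
```

```bash
python3 blk.py .003 -.0245 .0545 0
```

```text
t 19.37 tip [ 0.5922 -0.2657  0.0371] rpy [ 3.133 -0.004  0.345] F [  2.1 -10.5   1.1] w 0.0002
 shift mm [1.  5.2 1.6] turn [ 0.5 -0.2 -0.2]
 grasp in block mm [  1.8 -18.8  56.1]
 tip in block mm [  1.9 -19.   37.1]
```

Call:
step_arm(
  steps=[
    {"x": 0, "y": 0.006, "z": 0, "ax": 0.3, "ay": 0, "az": 0, "claw": 0},
    {"x": 0, "y": 0.01, "z": 0, "ax": 0, "ay": 0, "az": 0, "claw": 0},
    {"x": -0.005, "y": 0.01, "z": -0.03, "ax": 0, "ay": 0, "az": 0, "claw": 0},
    {"x": -0.03, "y": 0, "z": -0.025, "ax": 0, "ay": 0, "az": 0, "claw": 0},
    {"x": -0.03, "y": -0.01, "z": 0, "ax": 0, "ay": 0, "az": 0, "claw": 0},
  ],
)

```text
time_s: 19.78
ee_pos: [0.5381, -0.3047, 0.0565]
eef_rot: [3.141, -0.002, 0.349]
force: [0.9, -1.1, 0.9]
grip_width: 0.0005
```

Call:
step_arm(
  steps=[
    {"x": -0.025, "y": -0.015, "z": 0, "ax": 0, "ay": 0, "az": 0, "claw": 0},
    {"x": -0.015, "y": -0.015, "z": 0, "ax": 0, "ay": 0, "az": 0, "claw": 0},
    {"x": 0, "y": 0, "z": 0, "ax": 0, "ay": 0, "az": 0, "claw": 0},
    {"x": 0, "y": 0, "z": 0, "ax": 0, "ay": 0, "az": 0, "claw": 0},
    {"x": 0, "y": 0, "z": 0, "ax": 0, "ay": 0, "az": 0, "claw": 0},
  ],
)

```text
time_s: 20.2
ee_pos: [0.4853, -0.2935, 0.058]
eef_rot: [-3.141, -0.003, 0.344]
force: [-0.0, 0.7, -0.9]
grip_width: 0.0007
```

```bash
python3 blk.py -.08 .006 .115 0; python3 look.py 23 wrist
python3 - <<'E'
from h import *
b=np.load('pics/wrist23.npz')
im=b['im'][20:260,180:400,::-1];cv2.imwrite('pics/wrist23c.png',cv2.resize(im,None,fx=2.5,fy=2.5,interpolation=cv2.INTER_CUBIC))
E
```

```text
t 20.2 tip [ 0.4852 -0.2935  0.093 ] rpy [-3.141e+00 -3.000e-03  3.440e-01] F [-0.   0.7 -0.9] w 0.0007
 shift mm [ 28.1 -14.8  -2.9] turn [-0.  -0.2 -0.3]
 grasp in block mm [-108.4   -8.7  112. ]
 tip in block mm [-108.3   -8.7   93. ]
{'time_s': np.float64(20.2), 'ee_pos': array([ 0.4853, -0.2935,  0.058 ]), 'eef_rot': array([-3.1415e+00, -2.9000e-03,  3.4390e-01]), 'force': array([-0.0378,  0.6852, -0.9005]), 'grip_width': np.float64(0.0007)}
```

View pics/wrist23c.png

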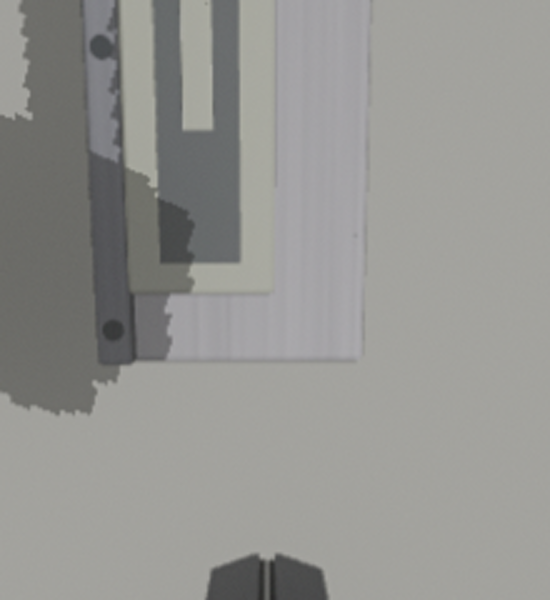

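Call:
step_arm(
  steps=[
    {"x": 0.008, "y": -0.007, "z": 0.015, "ax": 0, "ay": 0, "az": -0.2, "claw": 0.01},
    {"x": 0.008, "y": -0.006, "z": 0.018, "ax": 0, "ay": 0, "az": 0, "claw": 0.01},
    {"x": 0.005, "y": 0, "z": 0.012, "ax": 0, "ay": 0, "az": 0, "claw": 0.01},
    {"x": 0, "y": 0, "z": 0, "ax": 0, "ay": 0, "az": 0, "claw": 0.01},
    {"x": 0, "y": 0, "z": 0, "ax": 0, "ay": 0, "az": 0, "claw": 0.01},
  ],
)

```text
time_s: 20.67
ee_pos: [0.5053, -0.2752, 0.0109]
eef_rot: [3.141, -0.004, 0.349]
force: [1.0, -1.0, 0.6]
grip_width: 0.0103
```

```bash
python3 blk.py -.06 .006 .0545 0
```

```text
t 20.67 tip [ 0.5052 -0.2752  0.0459] rpy [ 3.141 -0.004  0.349] F [ 1.  -1.   0.6] w 0.0103
 shift mm [23.1 -4.3 10.5] turn [ 0.1 -0.2  0. ]
 grasp in block mm [-83.3   1.7  64.9]
 tip in block mm [-83.2   1.7  45.9]
```

Call:
step_arm(
  steps=[
    {"x": 0.006, "y": -0.002, "z": 0.005, "ax": 0, "ay": -0.2, "az": 0, "claw": 0.01},
    {"x": 0.006, "y": -0.001, "z": 0.003, "ax": 0, "ay": 0, "az": 0, "claw": 0.01},
    {"x": 0.003, "y": 0, "z": 0, "ax": 0, "ay": 0, "az": 0, "claw": 0.01},
    {"x": 0, "y": 0, "z": 0, "ax": 0, "ay": 0, "az": 0, "claw": 0.01},
  ],
)

```text
time_s: 21.0
ee_pos: [0.5206, -0.2678, 0.0036]
eef_rot: [3.139, -0.001, 0.348]
force: [-0.1, 0.5, 0.1]
grip_width: 0.0103
```

```bash
python3 blk.py -.06 .006 .0545 0
```

```text
t 21.0 tip [ 0.5206 -0.2678  0.0386] rpy [ 3.139e+00 -1.000e-03  3.480e-01] F [-0.1  0.5  0.1] w 0.0103
 shift mm [ 6.2 -2.6  3.1] turn [ 0.1 -0.1 -0. ]
 grasp in block mm [-66.2   3.5  57.6]
 tip in block mm [-66.2   3.5  38.6]
```

Call:
step_arm(
  steps=[
    {"x": 0.004, "y": -0.001, "z": 0.002, "ax": 0, "ay": 0, "az": 0, "claw": 0.01},
    {"x": 0.004, "y": 0, "z": 0.001, "ax": 0, "ay": 0, "az": 0, "claw": 0.01},
    {"x": 0.002, "y": 0, "z": 0, "ax": 0, "ay": 0, "az": 0, "claw": 0.01},
  ],
)

```text
time_s: 21.25
ee_pos: [0.5308, -0.2635, 0.0012]
eef_rot: [3.138, -0.002, 0.348]
force: [0.4, -0.6, -0.1]
grip_width: 0.0104
```

Call:
step_arm(
  steps=[
    {"x": 0.001, "y": 0, "z": 0, "ax": 0, "ay": 0, "az": 0, "claw": 0.01},
  ],
)

```text
time_s: 21.33
ee_pos: [0.5321, -0.2631, 0.0014]
eef_rot: [3.138, -0.002, 0.348]
force: [-0.4, 0.1, 0.0]
grip_width: 0.0097
```

```bash
python3 blk.py -.052 .006 .0545 0
```

```text
t 21.33 tip [ 0.532  -0.263   0.0364] rpy [ 3.138e+00 -2.000e-03  3.480e-01] F [-0.4  0.1  0. ] w 0.0097
 shift mm [ 1.8 -2.   0.9] turn [ 0.2 -0.1 -0. ]
 grasp in block mm [-53.9   4.1  55.4]
 tip in block mm [-53.9   4.1  36.4]
```

Call:
step_arm(
  steps=[
    {"x": 0.001, "y": 0, "z": 0, "ax": 0, "ay": 0, "az": 0, "claw": 0.01},
  ],
)

```text
time_s: 21.42
ee_pos: [0.5332, -0.2627, 0.0014]
eef_rot: [3.138, -0.002, 0.348]
force: [-0.3, 0.8, 0.0]
grip_width: 0.0097
```

Call:
step_arm(
  steps=[
    {"x": 0.001, "y": 0, "z": 0, "ax": 0, "ay": 0, "az": 0, "claw": 0.01},
  ],
)

```text
time_s: 21.5
ee_pos: [0.5338, -0.2625, 0.0014]
eef_rot: [3.138, -0.001, 0.348]
force: [-9.4, -3.5, 2.9]
grip_width: 0.01
```

Call:
step_arm(
  steps=[
    {"x": 0.001, "y": 0, "z": 0, "ax": 0, "ay": 0, "az": 0, "claw": 0.01},
  ],
)

```text
time_s: 21.58
ee_pos: [0.5337, -0.2625, 0.0014]
eef_rot: [3.139, 0.001, 0.348]
force: [-10.4, -3.5, 6.0]
grip_width: 0.0097
```

Call:
step_arm(
  steps=[
    {"x": -0.008, "y": 0, "z": 0, "ax": 0, "ay": 0, "az": 0, "claw": 0.01},
    {"x": -0.012, "y": 0, "z": 0, "ax": 0, "ay": 0, "az": 0, "claw": 0.01},
    {"x": -0.005, "y": 0, "z": -0.03, "ax": 0, "ay": 0, "az": 0, "claw": 0.01},
    {"x": 0, "y": 0, "z": -0.04, "ax": 0, "ay": 0, "az": 0, "claw": 0.01},
    {"x": 0, "y": 0, "z": -0.03, "ax": 0, "ay": 0, "az": 0, "claw": 0.01},
  ],
)

```text
time_s: 22.0
ee_pos: [0.5029, -0.2702, 0.0973]
eef_rot: [-3.134, 0.009, 0.348]
force: [-0.4, -0.5, 0.4]
grip_width: 0.0101
```

Call:
step_arm(
  steps=[
    {"x": 0, "y": 0, "z": 0, "ax": 0, "ay": 0, "az": 0, "claw": 0.01},
    {"x": 0, "y": 0, "z": 0, "ax": 0, "ay": 0, "az": 0, "claw": 0.01},
    {"x": 0, "y": 0, "z": 0, "ax": 0, "ay": 0, "az": 0, "claw": 0.01},
  ],
)

```text
time_s: 22.25
ee_pos: [0.5033, -0.2727, 0.1042]
eef_rot: [3.141, 0.002, 0.346]
force: [-0.4, -0.6, -0.7]
grip_width: 0.0102
```

```bash
python3 look.py 24 wrist side,200,130,360,330,3
python3 - <<'E'
from h import *
b=np.load('pics/wrist24.npz')
im=b['im'][20:260,180:400,::-1];cv2.imwrite('pics/wrist24c.png',cv2.resize(im,None,fx=2.5,fy=2.5,interpolation=cv2.INTER_CUBIC))
E
```

```text
{'time_s': np.float64(22.25), 'ee_pos': array([ 0.5033, -0.2727,  0.1042]), 'eef_rot': array([3.141e+00, 2.000e-03, 3.463e-01]), 'force': array([-0.4365, -0.6209, -0.6729]), 'grip_width': np.float64(0.0102)}
```

View pics/wrist24c.png

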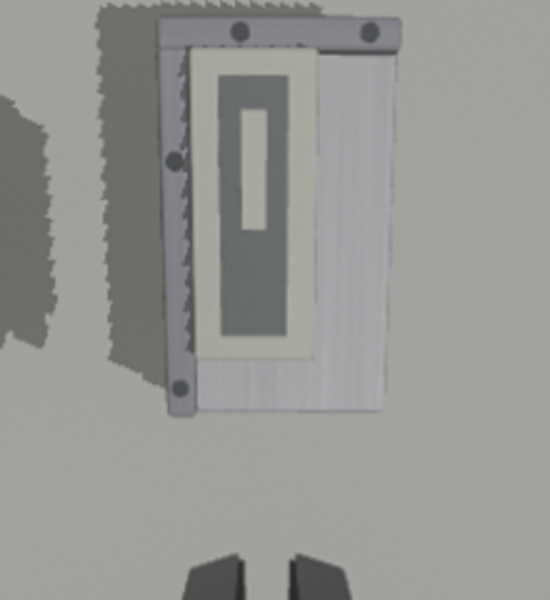

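View pics/side24.png

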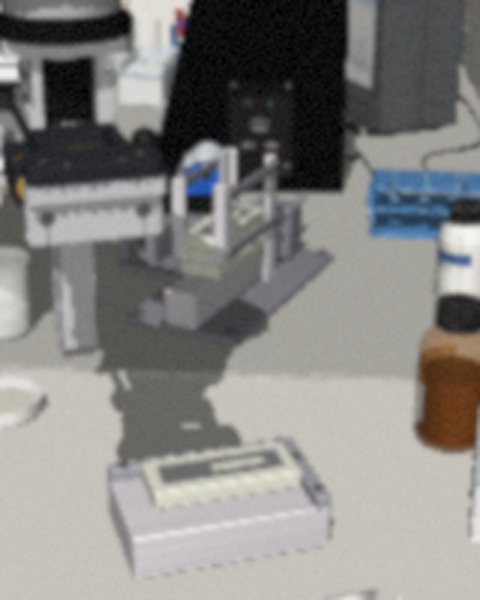

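```bash
python3 - <<'E'
from bfit import *
b=np.load('pics/wrist24.npz');cw=cam('wrist',dict(ee_pos=b['p'],eef_rot=b['r']))
S=lambda x,y:(180+(x+.5)/2.5-.5,20+(y+.5)/2.5-.5)
L=[((158,17),.038,(63,38)),((402,17),.038,(63,-38)),((168,417),.038,(-63,38)),((382,411),.03,(-63,-38))]
W=np.array([onplane(cw,[S(*p)],z)[0,:2] for p,z,_ in L]);M=np.array([m for *_,m in L])/1000
t,a,r=fit(W,M);print(t,a,r.round(1))
Q=np.array([[np.cos(a),-np.sin(a)],[np.sin(a),np.cos(a)]])
C=onplane(cw,[S(190,48),S(318,48),S(316,358),S(196,358)],.042)[:,:2]
c=((C-t)@Q*1000);print(c.round(1),c.mean(0).round(1))
print('dir',np.arctan2(c[0,1]-c[3,1],c[0,0]-c[3,0]),np.arctan2(c[1,1]-c[2,1],c[1,0]-c[2,0]))
E
python3 look.py 25 top,150,150,300,280,4; python3 - <<'E'
E
```

```text
[ 0.58427686 -0.24864054] 0.34481687636219466 [[-0.6 -0.6]
 [-0.3  0.3]
 [ 0.1 -0.5]
 [ 0.8  0.8]]
[[ 52.7  27.4]
 [ 52.8 -11.8]
 [-42.1 -12.8]
 [-42.2  27.2]] [5.3 7.5]
dir 0.0020372534234510175 0.010783674509783478
{'time_s': np.float64(22.35), 'ee_pos': array([ 0.503 , -0.2723,  0.103 ]), 'eef_rot': array([-3.1405,  0.0034,  0.3464]), 'force': array([ 1.0695, -0.6993,  0.0965]), 'grip_width': np.float64(0.0101)}
```

View pics/top25.png

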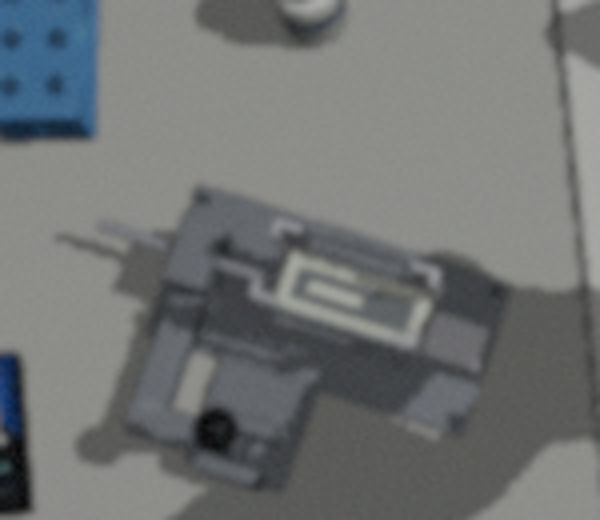

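Run:
```python
from h import *
b=np.load('pics/wrist14.npz')
im=b['im'][0:190,200:380,::-1];cv2.imwrite('pics/wrist14c.png',cv2.resize(im,None,fx=3.1,fy=3.1,interpolation=cv2.INTER_CUBIC))
b=np.load('pics/side17.npz');im=b['im'][130:250,230:320,::-1];cv2.imwrite('pics/side17c.png',cv2.resize(im,None,fx=5,fy=5,interpolation=cv2.INTER_CUBIC))
```

```text
(no output)
```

View pics/wrist14c.png

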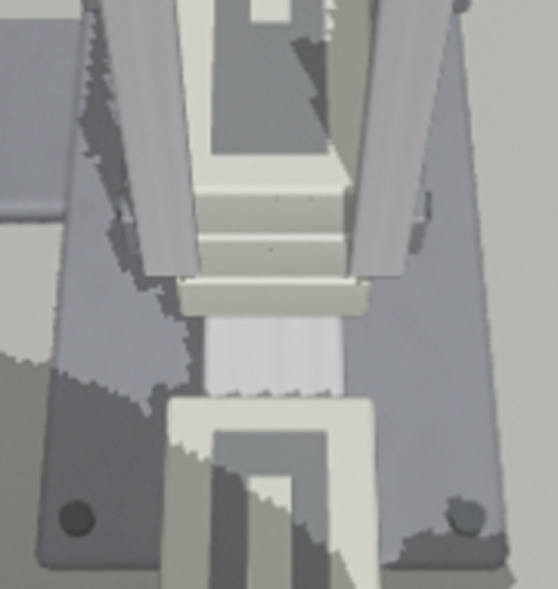

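View pics/side17c.png

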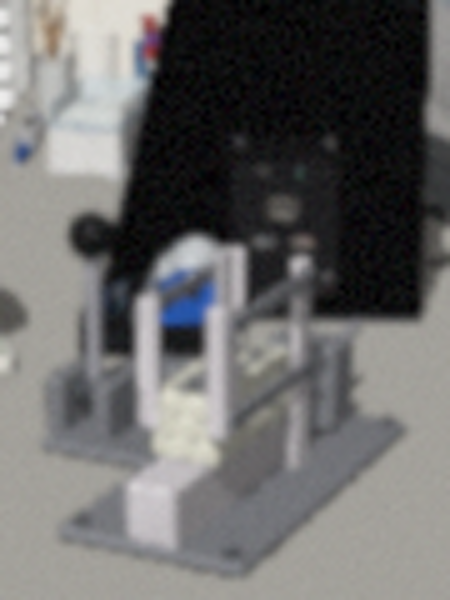

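Run:
```python
from h import *
b=np.load('pics/wrist14.npz');cw=cam('wrist',dict(ee_pos=b['p'],eef_rot=b['r']))
S=lambda x,y:(200+(x+.5)/3.1-.5,(y+.5)/3.1-.5)
o=np.array([.569,.1245]);y=1.165;xv=np.array([np.cos(y),np.sin(y)]);yv=np.array([-xv[1],xv[0]])
for n,p,z in(('bot',(273,316),.04),('top1',(273,282),.052),('top2',(273,236),.064),('top3',(273,188),.076),('slabL',(40,568),.008),('slabR',(508,568),.008),('l',(178,282),.052),('r',(370,282),.052)):
    q=onplane(cw,[S(*p)],z)[0,:2]-o; print(n,(q@xv*1000).round(1),(q@yv*1000).round(1))
```

```text
bot -49.8 -1.3
top1 -50.7 -1.2
top2 -49.6 -1.1
top3 -49.3 -1.0
slabL -94.2 51.8
slabR -94.4 -55.0
l -50.6 18.0
r -50.7 -20.8
```

```bash
python3 -c "
from station import ticket
print(ticket.hand_in())"
```

```text
the job is handed in; nothing more can be done
None
```

I carried out the whole task and handed the job in at about 22.4 s of the 69 s allowed. The hand-in gave no verdict, so what follows rests on my own checks.

**What I did**
- I pushed the lever to its stop, where the force rose to about 29 N, held it for over a second and let it spring back upright.
- With the gripper leaned back about 34°, I drew the lowest carrier straight out and set it on the block. I then pushed it against the far fence, the left fence and the far fence again, stopping at about 10–12 N each time.

**Last checks**
- **Carrier:** the final wrist picture puts its centre at x = 5.3 mm, y = 7.5 mm in the block frame, against a target of 5 and 8. It is about 0.01 rad or less off the fence direction and lies flat.
- **Stack:** the other three stand in the chute one place lower. Corrected for an offset seen on the base slab, their front faces are about 0.5 mm or less from where they should be. I measured this just after the draw. The later side and top pictures look the same, but I did not measure it again.
- **Lever, bystanders and robot:** the lever stands upright, the bystanders show no sign of having moved, and the gripper is clear of everything.

**What disagreed**
- **Fingertips:** they end about 35 mm short of the reported TCP, contrary to the description. I found this by touching the table, which gave a brief 62 N reading, and corrected for it from then on.
- **Block position:** the first top-camera estimate differed from the wrist-camera one by about 5 mm. I used the wrist camera and fence contact instead.

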